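Trip the hidden catch, load the blocks, shut the tray

ROBOT

A 6-joint arm with a two-finger parallel gripper is mounted at the origin on the work surface. World frame = base frame: x ahead of the robot, y to its left, z up, the work surface at z = 0. Lengths are in m, angles in rad, forces in N, time in s.
With the tool pointing down it reaches from about 0.25 to 0.725 m from the base axis. Payload 4 kg.
Tool frame: the origin (TCP) lies between the finger pads; the fingertips stand 17 mm ahead of it and the grasp point (between the pads) lies 2 mm behind it; z points along the fingers, y is the line along which they close (so a half turn about z gives the same grasp; the last joint's range is limited). The gripper opens to 85 mm and grips with 20 to 120 N. Pads are 22 mm wide; open, the fingers measure 114 mm over their backs; the gripper's body (76 mm by 85 mm) begins 54 mm behind the grasp point. The pads swing forward as they close: fully open they stand 13 mm farther back than shut.
Start: joints at [-1.256, 0.241, 0.005, 1.335, 0, 1.571], TCP at [0.155, -0.475, 0.248] pointing down, gripper open.
Joint ranges: [-2.72, 2.72], [-1.05, 1.87], [-1.09, 1.28], [-1.99, 2.15], [-1.42, 1.44], [-3.14, 3.14]. Speed limits (rad/s): [2.79, 2.79, 3.14, 3.14, 3.14, 3.14].

INTERFACE

Orientations are given as a unit quaternion [x, y, z, w].
In Python, from plant import manip gives the robot as it stands. The module is installed in compiled form; this text tells all that it offers.
- The arm moves only by the tool arm_command, never from a script. Its argument "motion" is a list of rows, each a list of 7 numbers: the turn, a rotation vector about the world's x, y, z in rad, then the shift along the world's x, y, z in cm, then the opening, from 0 (shut) to 1 (fully open). A call has 1 to 10 rows; each row shifts and turns the commanded pose from where the row before left it; what a row does not reach is not made up. A row lasts 1/10 s, in which the tool goes at most 50 mm and 8.59 degrees, less where a joint would pass 70% of its speed; a pose out of reach is approached as far as the arm can. A call with a gripper value outside its range is refused whole. The fingers move at their own pace and stop on an object; "force" is the grip in N (left out, the last holds). Time passes only in rows, so rows that do not move let the fingers close. It gives the time, the measured TCP pose, the force, the opening and the grip force at its end, in the units of the state.
- manip.state(): the state, without advancing time (a new reading comes with each control period).
- manip.grab_frame(name): name is "side" or "top" or "wrist"; returns a dict with "pixels" (420x560x3 uint8, red, green, blue), "z_map" (420x560 float32, m along the optical axis (not along the pixel's ray), 0 where there is no reading), "fx", "fy", "cx", "cy" (pixels), "T" (4x4, takes a point from camera to world coordinates). Camera axes: x right, y down, z forward; pixel columns grow to the right and rows downward; lengths in m; the calibration is good to about 2 mm. A picture is of the moment at which its call begins.
- manip.finish_job(): hands the job in; it is judged then, once.
The state is a dict: "clock": time; "qpos": joint angles; "joint_vel": joint speeds; "joint_torque": joint torques, N m; "tool_pos": TCP position; "orientation": TCP orientation; "wrist_force": force on the tool from outside, world axes, zero at the start; "ft_torque": the same for the moment, N m; "finger_gap": opening from 0.0 (shut) to 1.0 (fully open); "finger_force": force on a finger pad.
Only numpy, scipy, OpenCV 4.12 (cv2) and the standard library are available. Lean on these libraries where they do the work, as an engineer would, in place of code of your own. Each camera call takes 0.05 s, during which the arm holds its last target. There are 200 camera calls.

TASK

Use the orange-handled key to reach through the small hole in the top of the exposure unit and press the hidden catch, so that the tray springs out. Lay every printing block on the table into its own bay of the tray, coloured face up, square and centred on the white mark between the stops, then push the tray fully home until the catch holds it. The key must finish standing in its wooden stand, and leave the ink tin, the jar and the roller alone.

Things in the scene. Friction and masses are not known exactly. Their poses are not given: they have to be found in the camera images.
- unit_top (a point): Point on the top face of the exposure unit (84 mm above the table), over the middle of its shut tray. The unit is a fixed grey box with an amber window over the tray; measured from this point along its axes it spans x -60 to +85 mm and y -165 to +213 mm. x points from its front to its back (away from the robot), y along its width, z up. The grey end at +y holds the catch.
- hole (a point): Centre of the mouth of the round 17 mm access hole in the top face of the unit's grey end (84 mm above the table), framed by a small red square; 30 mm behind the unit's front face. Axes as unit_top. Straight below it, 32 mm under the top face (8 mm thick), is the catch's brass plate, about 36 by 28 mm.
- catch (a joint): Hidden spring catch in the unit's grey end, m pressed down: 0 = up, 0.016 = fully down. It springs back up by itself. It resists with 3.6 N at first and 8.4 N fully down; the tray is let go when it is about 0.008 down, so press 0.010 to 0.014 (key tip 42 to 46 mm below the hole's mouth).
- tray (a joint): Slide of the tray, m: 0 = shut and held by the catch (it rests within 0.002 of that), 0.155 = fully out, towards the robot (the unit's -x). A spring pushes it out by itself in 1 to 2 s when the catch is pressed (5 N when shut, 1.5 N when out). Pushing it in takes up to about 15 N; it catches about 1 mm past shut (-0.001), with a hard stop at -0.005.
- tray_front (a point): Centre of the outer face of the tray's green front panel (314 mm wide, 10 mm thick, from 6 to 34 mm above the table), on which one pushes; moves with the tray. This point is 20 mm above the table. Axes as unit_top: push along +x.
- bay0 (a point): Centre of tray bay 0 (at the unit's -y end) on the tray's plate, 20 mm above the table; moves with the tray; axes as unit_top. A white mark 46 (x) by 60 (y) mm shows where the block goes. A bay is 72 mm wide in y between aluminium stops 6 mm high, 4 mm thick, 60 mm long in x. Bays lie 76 mm apart. Any block may go in any bay, one in each.
- bay1 (a point): Centre of tray bay 1, as bay0, next to it in +y. In every bay the front panel begins 60 mm in front of the centre (-x) and a 6 mm high rear stop 52 mm behind it; with the tray out the unit's hood (underside 76 mm above the table) begins 95 mm behind it.
- bay2 (a point): Centre of tray bay 2, as bay0, next to bay1 in +y.
- bay3 (a point): Centre of tray bay 3, as bay0, at the +y end.
- key_grip (a point): Centre of the release key's orange handle, 24 x 24 mm square and 54 mm tall, axis z up along the key. Below the handle is a steel collar (38 mm across, 6 mm thick, underside 33 mm below this point), and below that a steel pin 8 mm thick and 62 mm long. Mass 0.09 kg. It starts upright in its stand, hung by the collar.
- key_tip (a point): Tip of the key's pin, 95 mm below key_grip along the key.
- key_collar (a point): Centre of the underside of the key's collar, 33 mm below key_grip; in the stand this lies on stand_top.
- stand_top (a point): Centre of the top of the fixed wooden key stand (64 x 64 mm, 76 mm high), with a 20 mm square opening all the way down for the pin. Axes along its sides.
- block0_c (a point): Centre of the red printing block: wooden, 46 (own x) by 60 (own y) by 36 (z) mm with a red relief face on top, about 0.08 kg; centre 18 mm above what it lies on. It may be absent.
- block1_c (a point): Centre of the yellow printing block: wooden, 46 (own x) by 60 (own y) by 36 (z) mm with a yellow relief face on top, about 0.08 kg; centre 18 mm above what it lies on. It may be absent.
- block2_c (a point): Centre of the blue printing block: wooden, 46 (own x) by 60 (own y) by 36 (z) mm with a blue relief face on top, about 0.08 kg; centre 18 mm above what it lies on. It may be absent.
- block3_c (a point): Centre of the green printing block: wooden, 46 (own x) by 60 (own y) by 36 (z) mm with a green relief face on top, about 0.08 kg; centre 18 mm above what it lies on. It may be absent.
- ink_tin: Ink tin, 72 mm across, 75 mm tall, origin under its centre. Bystander.
- jar: Closed jar, 68 mm across, 90 mm tall, origin under its centre. Bystander.
- brayer: Hand ink roller lying on the table, 190 mm long along its x, roller 110 mm wide and 44 mm high centred 120 mm from the origin in +x; origin under the handle. Bystander.
There are look-alikes about, which are no part of the job. Leave any purple look-alike of the part that bears block3_c alone.

How it is judged:
On the way, in this order (a step that is already met when the one before it is completed fails the run):
1. The key's pin, down the hole, presses the hidden catch (value of joint catch above 0.005 m and horizontal distance between key_tip and hole below 0.012 m and z of key_tip in the frame of hole below -0.03 m).
2. The tray has sprung out (value of joint tray above 0.13 m), for 0.1 s.
3. Every block lies centred in a bay, face up, of the tray that is out (value of joint tray above 0.1 m and ((horizontal distance between block0_c and bay0 below 0.0075 m and z of block0_c in the frame of bay0 below 0.023 m and angle between the x axis of block0_c and the x axis of bay0, either way round below 0.14 rad) or (horizontal distance between block0_c and bay1 below 0.0075 m and z of block0_c in the frame of bay1 below 0.023 m and angle between the x axis of block0_c and the x axis of bay1, either way round below 0.14 rad) or (horizontal distance between block0_c and bay2 below 0.0075 m and z of block0_c in the frame of bay2 below 0.023 m and angle between the x axis of block0_c and the x axis of bay2, either way round below 0.14 rad) or (horizontal distance between block0_c and bay3 below 0.0075 m and z of block0_c in the frame of bay3 below 0.023 m and angle between the x axis of block0_c and the x axis of bay3, either way round below 0.14 rad)) and ((horizontal distance between block1_c and bay0 below 0.0075 m and z of block1_c in the frame of bay0 below 0.023 m and angle between the x axis of block1_c and the x axis of bay0, either way round below 0.14 rad) or (horizontal distance between block1_c and bay1 below 0.0075 m and z of block1_c in the frame of bay1 below 0.023 m and angle between the x axis of block1_c and the x axis of bay1, either way round below 0.14 rad) or (horizontal distance between block1_c and bay2 below 0.0075 m and z of block1_c in the frame of bay2 below 0.023 m and angle between the x axis of block1_c and the x axis of bay2, either way round below 0.14 rad) or (horizontal distance between block1_c and bay3 below 0.0075 m and z of block1_c in the frame of bay3 below 0.023 m and angle between the x axis of block1_c and the x axis of bay3, either way round below 0.14 rad)) and ((horizontal distance between block2_c and bay0 below 0.0075 m and z of block2_c in the frame of bay0 below 0.023 m and angle between the x axis of block2_c and the x axis of bay0, either way round below 0.14 rad) or (horizontal distance between block2_c and bay1 below 0.0075 m and z of block2_c in the frame of bay1 below 0.023 m and angle between the x axis of block2_c and the x axis of bay1, either way round below 0.14 rad) or (horizontal distance between block2_c and bay2 below 0.0075 m and z of block2_c in the frame of bay2 below 0.023 m and angle between the x axis of block2_c and the x axis of bay2, either way round below 0.14 rad) or (horizontal distance between block2_c and bay3 below 0.0075 m and z of block2_c in the frame of bay3 below 0.023 m and angle between the x axis of block2_c and the x axis of bay3, either way round below 0.14 rad)) and ((horizontal distance between block3_c and bay0 below 0.0075 m and z of block3_c in the frame of bay0 below 0.023 m and angle between the x axis of block3_c and the x axis of bay0, either way round below 0.14 rad) or (horizontal distance between block3_c and bay1 below 0.0075 m and z of block3_c in the frame of bay1 below 0.023 m and angle between the x axis of block3_c and the x axis of bay1, either way round below 0.14 rad) or (horizontal distance between block3_c and bay2 below 0.0075 m and z of block3_c in the frame of bay2 below 0.023 m and angle between the x axis of block3_c and the x axis of bay2, either way round below 0.14 rad) or (horizontal distance between block3_c and bay3 below 0.0075 m and z of block3_c in the frame of bay3 below 0.023 m and angle between the x axis of block3_c and the x axis of bay3, either way round below 0.14 rad)) and angle between each of block0_c, block1_c, block2_c, block3_c's own z axis and vertical below 0.12 rad), for 0.2 s.
4. The tray is pushed home (value of joint tray below 0.006 m), for 0.3 s.
At the end, for the whole second after the job is handed in: The tray is shut and held by the catch (within 6 mm of shut). Every block is in a bay of its own, its centre within 7.5 mm of the bay's centre, square within 8 degrees, flat and face up. The key stands upright in its stand (collar within 14 mm of stand_top) (value of joint tray below 0.006 m and ((horizontal distance between block0_c and bay0 below 0.0075 m and z of block0_c in the frame of bay0 below 0.023 m and angle between the x axis of block0_c and the x axis of bay0, either way round below 0.14 rad) or (horizontal distance between block0_c and bay1 below 0.0075 m and z of block0_c in the frame of bay1 below 0.023 m and angle between the x axis of block0_c and the x axis of bay1, either way round below 0.14 rad) or (horizontal distance between block0_c and bay2 below 0.0075 m and z of block0_c in the frame of bay2 below 0.023 m and angle between the x axis of block0_c and the x axis of bay2, either way round below 0.14 rad) or (horizontal distance between block0_c and bay3 below 0.0075 m and z of block0_c in the frame of bay3 below 0.023 m and angle between the x axis of block0_c and the x axis of bay3, either way round below 0.14 rad)) and ((horizontal distance between block1_c and bay0 below 0.0075 m and z of block1_c in the frame of bay0 below 0.023 m and angle between the x axis of block1_c and the x axis of bay0, either way round below 0.14 rad) or (horizontal distance between block1_c and bay1 below 0.0075 m and z of block1_c in the frame of bay1 below 0.023 m and angle between the x axis of block1_c and the x axis of bay1, either way round below 0.14 rad) or (horizontal distance between block1_c and bay2 below 0.0075 m and z of block1_c in the frame of bay2 below 0.023 m and angle between the x axis of block1_c and the x axis of bay2, either way round below 0.14 rad) or (horizontal distance between block1_c and bay3 below 0.0075 m and z of block1_c in the frame of bay3 below 0.023 m and angle between the x axis of block1_c and the x axis of bay3, either way round below 0.14 rad)) and ((horizontal distance between block2_c and bay0 below 0.0075 m and z of block2_c in the frame of bay0 below 0.023 m and angle between the x axis of block2_c and the x axis of bay0, either way round below 0.14 rad) or (horizontal distance between block2_c and bay1 below 0.0075 m and z of block2_c in the frame of bay1 below 0.023 m and angle between the x axis of block2_c and the x axis of bay1, either way round below 0.14 rad) or (horizontal distance between block2_c and bay2 below 0.0075 m and z of block2_c in the frame of bay2 below 0.023 m and angle between the x axis of block2_c and the x axis of bay2, either way round below 0.14 rad) or (horizontal distance between block2_c and bay3 below 0.0075 m and z of block2_c in the frame of bay3 below 0.023 m and angle between the x axis of block2_c and the x axis of bay3, either way round below 0.14 rad)) and ((horizontal distance between block3_c and bay0 below 0.0075 m and z of block3_c in the frame of bay0 below 0.023 m and angle between the x axis of block3_c and the x axis of bay0, either way round below 0.14 rad) or (horizontal distance between block3_c and bay1 below 0.0075 m and z of block3_c in the frame of bay1 below 0.023 m and angle between the x axis of block3_c and the x axis of bay1, either way round below 0.14 rad) or (horizontal distance between block3_c and bay2 below 0.0075 m and z of block3_c in the frame of bay2 below 0.023 m and angle between the x axis of block3_c and the x axis of bay2, either way round below 0.14 rad) or (horizontal distance between block3_c and bay3 below 0.0075 m and z of block3_c in the frame of bay3 below 0.023 m and angle between the x axis of block3_c and the x axis of bay3, either way round below 0.14 rad)) and angle between each of block0_c, block1_c, block2_c, block3_c, key_grip's own z axis and vertical below 0.12 rad and distance between key_collar and stand_top below 0.014 m); the robot touches nothing.
It fails at once if the ink tin is moved more than 40 mm or tipped (distance of ink_tin from where it was at the start of the episode above 0.04 m or angle between ink_tin's own z axis and vertical above 0.5 rad).
It fails at once if the jar is moved more than 40 mm or tipped (distance of jar from where it was at the start of the episode above 0.04 m or angle between jar's own z axis and vertical above 0.5 rad).
It fails at once if the roller is moved more than 40 mm or tipped (distance of brayer from where it was at the start of the episode above 0.04 m or angle between brayer's own z axis and vertical above 0.5 rad).
Of block0, block1, block2, block3 only 2 to 4 are there at a start; the rules pass over those that are not, and their reading is None.
At some moment in a run one of block0, block1, block2, block3 may be knocked a few centimetres aside while the robot is not near it.
It also fails if it takes over 210 s, if anything falls off the work surface, if the arm or the gripper's body presses on something with over 40 N, if the wrist force passes 120 N, or if a joint passes its speed limit or range.

## Working session

There is one attempt and no reset: what is moved stays moved. The work goes in short steps, Python scripts to look and compute and a tool call to move; the robot and the scene stay as the last step left them, time stands still between calls to the robot, and variables do not carry over. Pictures are saved under pics/ and viewed, at most 14 in all, crops included, and the job is handed in when it is done.

Besides the shell and the picture viewer there is one more tool, called after "Emit:" by a JSON object that holds its "api" and its "payload". arm_command: Moves the arm, as the interface text tells. Its arguments: {"type":"object","properties":{"motion":{"type":"array"},"force":{"type":"number"}},"required":["motion"]}

```bash
mkdir -p pics; cat > h.py <<'E'
import numpy as np, cv2
from plant import manip
def grab(n,save=None):
    f=manip.grab_frame(n)
    np.savez(f'{n}.npz',**f)
    if save: cv2.imwrite(f'pics/{save}.png',f['pixels'][:,:,::-1])
    return f
def load(n): return dict(np.load(f'{n}.npz'))
def ray(f,u,v,z):
    "pixel -> world point on plane z"
    T=f['T'];d=T[:3,:3]@np.array([(u-f['cx'])/f['fx'],(v-f['cy'])/f['fy'],1]);o=T[:3,3]
    return o+d*(z-o[2])/d[2]
def cloud(f):
    v,u=np.mgrid[:420,:560];z=f['z_map']
    P=np.stack([(u-f['cx'])/f['fx']*z,(v-f['cy'])/f['fy']*z,z],-1)
    return P@f['T'][:3,:3].T+f['T'][:3,3]
def blobs(f,hl,hh,smin=90,vmin=50,amin=40):
    "colour blobs: area, centre, minAreaRect; hue in cv 0..180"
    h=cv2.cvtColor(f['pixels'],cv2.COLOR_RGB2HSV)
    m=cv2.inRange(h,(hl,smin,vmin),(hh,255,255))
    c,_=cv2.findContours(m,cv2.RETR_EXTERNAL,cv2.CHAIN_APPROX_NONE)
    return [(cv2.contourArea(k),cv2.minAreaRect(k),k) for k in c if cv2.contourArea(k)>amin]
E
python3 - <<'E'
from h import *
a=grab('top','top0');b=grab('side','side0');
for f in(a,b):print(f['fx'],f['T'].round(3).tolist())
s=manip.state();print(s)
E
```

```text
393.9109648689061 [[0.026, -0.996, 0.081, 0.443], [-1.0, -0.027, -0.011, -0.006], [0.013, -0.08, -0.997, 1.124], [0.0, 0.0, 0.0, 1.0]]
464.41026304661983 [[-0.76, -0.427, 0.489, -0.052], [-0.649, 0.476, -0.594, 0.721], [0.021, -0.769, -0.639, 0.858], [0.0, 0.0, 0.0, 1.0]]
{'clock': 0.1, 'qpos': array([-1.25602643e+00,  2.41326832e-01,  3.89081077e-03,  1.33519286e+00,
       -5.31131637e-05,  1.57081421e+00]), 'joint_vel': array([-0.00172924, -0.00079   ,  0.00232495, -0.00085003,  0.00091584,
       -0.00112574]), 'joint_torque': array([ 5.08806522e-05, -3.73139369e+01,  2.53009647e+01,  1.08829461e-02,
        1.00861254e-05,  2.92870858e-06]), 'tool_pos': array([ 0.15462462, -0.47494789,  0.2475195 ]), 'orientation': array([ 9.87641516e-01,  1.56727139e-01, -1.69850261e-04, -9.00790028e-04]), 'wrist_force': array([ 0.04307356, -0.23347549,  0.1269854 ]), 'ft_torque': array([ 0.01137273, -0.02637104,  0.00109479]), 'finger_force': 0.0, 'finger_gap': 0.9995992129181199}
```

View pics/top0.png

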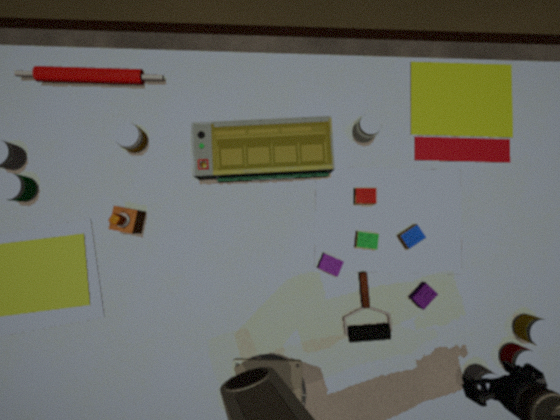

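View pics/side0.png

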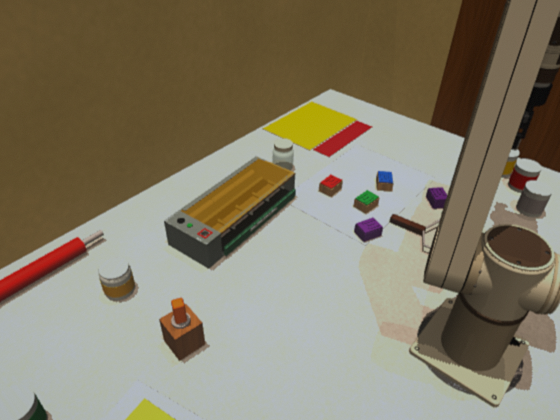

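Top view: unit around (262,147) with its red-framed hole at (203,164), key in stand at (122,218), blocks red (365,196), green (367,240), blue (411,236). There are purple look-alikes at (330,264) and (423,294), and no yellow block. The side view agrees.

```bash
cat > m1.py <<'E'
from h import *
for n in('top','side'):
    f=load(n); P=cloud(f)
    print(n)
    def near(name,hl,hh,z,box,smin=90,vmin=50,amin=15):
        for a,r,k in blobs(f,hl,hh,smin,vmin,amin):
            m=cv2.moments(k); u,v=m['m10']/m['m00'],m['m01']/m['m00']
            if not(box[0]<u<box[2] and box[1]<v<box[3]): continue
            w=np.array([ray(f,*p,z)[:2] for p in k[:,0]],np.float32)
            R=cv2.minAreaRect((w*1000).astype(np.float32)); c=ray(f,u,v,z)
            zz=P[int(v),int(u)]
            print(name,'a',a,'px',(round(u),round(v)),'c',c[:2].round(4),'rect',np.round(R[0],1),np.round(R[1],1),round(R[2],1),'depthpt',zz.round(3))
    B=(190,100,480,310) if n=='top' else (150,120,480,260)
    near('red',0,5,.036,B,150,120);near('red2',174,180,.036,B,150,120)
    near('green',45,80,.036,B,120,80);near('blue',100,120,.036,B,120,80)
    near('amber',18,32,.084,B,80,60,800)
    near('hole',0,8,.084,(190,150,215,180) if n=='top' else (190,220,220,245),80,60)
    near('hole2',172,180,.084,(190,150,215,180) if n=='top' else (190,220,220,245),80,60)
    near('key',3,14,.136,(100,195,150,240) if n=='top' else (160,290,200,330),170,100)
f=load('top');P=cloud(f)
# unit top: points z in .075...0.1
M=(P[:,:,2]>.07)&(P[:,:,2]<.1);M[:, :185]=0;M[:,345:]=0;M[:100]=0;M[190:]=0
R=cv2.minAreaRect((P[M][:,:2]*1000).astype(np.float32));print('unit',R,M.sum())
M=(P[:,:,2]>.06)&(P[:,:,2]<.09);M[:,:95]=0;M[:,160:]=0;M[:190]=0;M[245:]=0
print('stand',cv2.minAreaRect((P[M][:,:2]*1000).astype(np.float32)),M.sum())
M=(P[:,:,2]>.12)&(P[:,:,2]<.15);M[:,:95]=0;M[:,160:]=0;M[:190]=0;M[245:]=0
print('key',cv2.minAreaRect((P[M][:,:2]*1000).astype(np.float32)),M.sum(),P[M].mean(0))
E
python3 m1.py
python3 - <<'E'
from h import *
f=load('top');c=f['pixels'][110:250,95:345,::-1];cv2.imwrite('pics/c1.png',cv2.resize(c,(800,448),interpolation=cv2.INTER_CUBIC))
E
```

```text
top
red a 199.5 px (365, 195) c [ 0.5552 -0.2616] rect [ 553.8 -262. ] [36.3 53. ] 1.6 depthpt [ 0.558 -0.261  0.034]
red2 a 1386.0 px (451, 149) c [ 0.692  -0.5021] rect [ 692.5 -531.2] [260.9  62.7] 89.9 depthpt [ 0.703 -0.515  0.002]
green a 247.0 px (367, 240) c [ 0.4306 -0.2667] rect [ 430.3 -266.5] [55.5 39.3] 83.9 depthpt [ 0.433 -0.263  0.04 ]
blue a 275.5 px (413, 236) c [ 0.4442 -0.3933] rect [ 444.  -393.3] [40.9 56. ] 34.4 depthpt [ 0.445 -0.392  0.034]
amber a 5622.0 px (271, 148) c [0.6701 0.0035] rect [672.8   2.2] [138.9 321.7] 4.2 depthpt [0.672 0.004 0.084]
hole a 102.0 px (203, 164) c [0.6217 0.1843] rect [621.4 185. ] [26.9 29.5] 1.6 depthpt [0.629 0.192 0.053]
side
red a 66.0 px (204, 233) c [0.664  0.1533] rect [664.4 153.3] [28.8 28. ] 4.8 depthpt [0.63  0.182 0.079]
red a 131.5 px (331, 181) c [ 0.552  -0.2557] rect [ 552.1 -256. ] [54.2 42.8] 89.6 depthpt [ 0.553 -0.253  0.038]
red a 438.0 px (338, 142) c [ 0.6681 -0.4596] rect [ 670.6 -495.2] [ 61.8 259.9] 0.1 depthpt [ 0.701 -0.508  0.003]
red2 a 125.5 px (355, 129) c [ 0.6714 -0.5703] rect [ 669.7 -517.2] 
[... 390 characters left out ...]
081]
amber a 2267.0 px (310, 125) c [ 0.7585 -0.416 ] rect [ 762.7 -425.3] [201.2 273.2] 0.0 depthpt [ 0.852 -0.542 -0.   ]
hole a 91.0 px (204, 233) c [0.6224 0.1864] rect [622.4 186. ] [31.3 30.8] 6.7 depthpt [0.63  0.182 0.079]
key a 731.0 px (180, 321) c [0.4297 0.4196] rect [440.8 417.3] [58.9 80.5] 80.5 depthpt [0.459 0.403 0.096]
unit ((676.2431640625, 27.861968994140625), (146.13429260253906, 378.5220947265625), 4.544821739196777) 7557
stand ((469.1023864746094, 391.5807800292969), (65.22396850585938, 63.984619140625), 80.13800811767578) 478
key ((467.6839294433594, 391.74444580078125), (23.964885711669922, 24.02424430847168), 60.99003601074219) 110 [0.46733259 0.38934242 0.13355768]
```

View pics/c1.png

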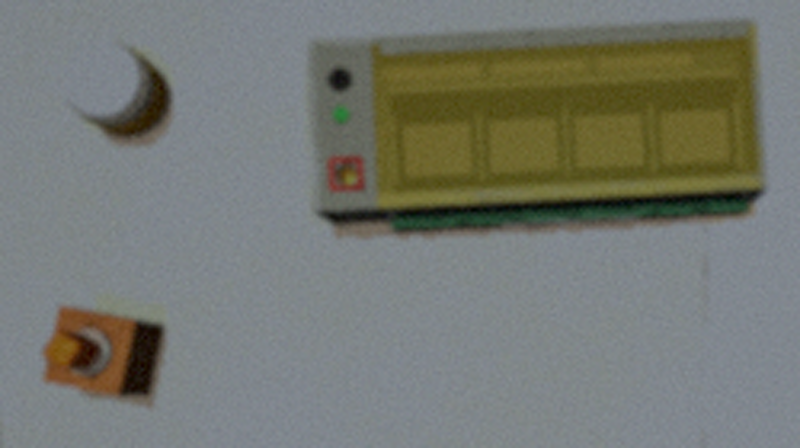

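The crop shows the hole's red frame at crop (345,172) and the key handle at (65,348), leaning outwards only through perspective. Unit yaw is about 4.4°. I'm moving over the key now.

Emit:
{"api": "arm_command", "payload": {"motion": [[0,0,0,3.5,2.5,0.6,1],[0,0,0,3.5,2.5,0.6,1],[0,0,0,3.5,2.5,0.6,1],[0,0,0,3.5,2.5,0.6,1],[0,0,0,3.5,2.5,0.6,1],[0,0,0,3.5,2.5,0.6,1],[0,0,0,3.5,2.5,0.6,1],[0,0,0,3.5,2.5,0.6,1],[0,0,0,0,4.5,0,1],[0,0,0,0,4.5,0,1]]}}

```text
clock: 1.1
tool_pos: [0.4355, -0.1839, 0.2952]
orientation: [0.988, 0.157, -0.001, -0.001]
wrist_force: [0.4, 0.6, -0.2]
finger_gap: 0.996
finger_force: 0.0
```

Emit:
{"api": "arm_command", "payload": {"motion": [[0,0,-0.1,0,4.5,0,1],[0,0,-0.1,0,4.5,0,1],[0,0,-0.1,0,4.5,0,1],[0,0,-0.1,0,4.5,0,1],[0,0,-0.1,0,4.5,0,1],[0,0,0,0,4.5,0,1],[0,0,0,0,4.5,0,1],[0,0,0,0,4.5,0,1],[0,0,0,0,4.5,0,1],[0,0,0,0,4.5,0,1]]}}

```text
clock: 2.1
tool_pos: [0.4265, 0.0671, 0.296]
orientation: [0.997, 0.026, -0.004, -0.079]
wrist_force: [-0.2, 0.3, 0.2]
finger_gap: 1.001
finger_force: 0.0
```

Emit:
{"api": "arm_command", "payload": {"motion": [[0,0,0,1.5,4.5,0,1],[0,0,0,1.8,4.5,0,1],[0,0,0,0,3.6,0,1],[0,0,0,0,0,0,1],[0,0,0,0,0,0,1]]}}

```text
clock: 2.6
tool_pos: [0.4664, 0.1251, 0.2958]
orientation: [0.992, 0.069, -0.01, -0.104]
wrist_force: [-0.5, -0.3, -0.2]
finger_gap: 1.002
finger_force: 0.0
```

```bash
python3 - <<'E'
from h import *
f=grab('wrist','w1');print(f['T'].round(3).tolist(),f['fx'])
s=manip.state();print(s['tool_pos'],s['orientation'],s['qpos'])
E
```

```text
[[0.136, -0.941, -0.309, 0.54], [-0.969, -0.192, 0.159, 0.11], [-0.208, 0.277, -0.938, 0.419], [0.0, 0.0, 0.0, 1.0]] 302.40437407556374
[0.46638765 0.1248699  0.29611855] [ 0.99214589  0.06880921 -0.00959721 -0.10401791] [0.13802808 0.18847655 0.04640836 1.43365976 0.20924401 3.14061679]
```

View pics/w1.png

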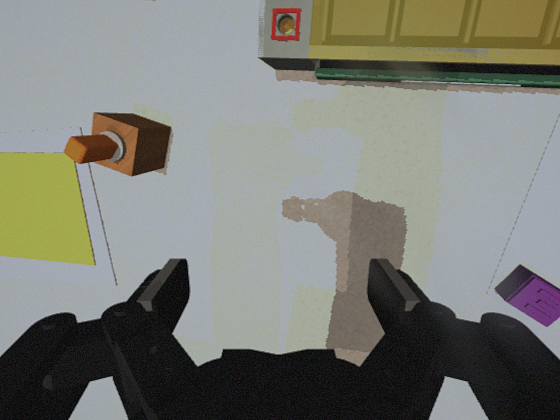

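The wrist view shows the key at left (90,148) and the hole at (286,25). Joint 6 ran to its limit and tilted the tool, so I'm working out the turn that rights it.

```bash
cat >> h.py <<'E'
from scipy.spatial.transform import Rotation as Ro
def turn(yaw,x,y,z):
    "rotvec (world) and shift in cm from the measured pose to tool-down pose with tool x at yaw deg"
    s=manip.state();R=Ro.from_quat(s['orientation'])
    D=Ro.from_euler('z',yaw,degrees=True)*Ro.from_euler('x',180,degrees=True)
    d=(D*R.inv()).as_rotvec();p=(np.array([x,y,z])-s['tool_pos'])*100
    print('yaw now',np.degrees(np.arctan2(*R.as_matrix()[[1,0],0])).round(2),'rot',d.round(4),'|deg|',np.degrees(np.linalg.norm(d)).round(2),'shift',p.round(2))
    return d,p
E
python3 -c "
from h import *
turn(8,.4677,.391,.3);turn(70,.4677,.391,.3)"
```

```text
yaw now 7.96 rot [-0.2066 -0.0337  0.0011] |deg| 11.99 shift [ 0.13 26.61  0.39]
yaw now 7.96 rot [-0.1678 -0.1421  1.0791] |deg| 63.1 shift [ 0.13 26.61  0.39]
```

Emit:
{"api": "arm_command", "payload": {"motion": [[-0.1033,-0.0168,0,0,0,0,1],[-0.1033,-0.0168,0,0,0,0,1],[0,0,0.135,0,3,0,1],[0,0,0.135,0,3,0,1],[0,0,0.135,0,3,0,1],[0,0,0.135,0,3,0,1],[0,0,0.135,0,3,0,1],[0,0,0.135,0,3,0,1],[0,0,0.135,0,3,0,1],[0,0,0.135,0,3,0,1]]}}

```text
clock: 3.65
tool_pos: [0.4723, 0.3338, 0.2968]
orientation: [0.806, 0.591, -0.008, -0.01]
wrist_force: [1.5, 0.0, 0.1]
finger_gap: 0.995
finger_force: 0.0
```

Emit:
{"api": "arm_command", "payload": {"motion": [[0,0,0,0,0,0,1],[0,0,0,0,0,0,1]]}}

```text
clock: 3.85
tool_pos: [0.4722, 0.3333, 0.2962]
orientation: [0.808, 0.589, -0.009, -0.01]
wrist_force: [-0.2, 0.3, -0.5]
finger_gap: 0.998
finger_force: 0.0
```

```bash
python3 - <<'E'
from h import *
f=grab('wrist','w2');s=manip.state();print(s['qpos'])
turn(70,.4677,.391,.3)
P=cloud(f)
h=cv2.cvtColor(f['pixels'],cv2.COLOR_RGB2HSV)
for lo,hi,n in((.128,.145,'handletop'),(.068,.085,'standtop')):
    M=((P[...,2]>lo)&(P[...,2]<hi)&(f['z_map']>0)&(np.hypot(P[...,0]-.468,P[...,1]-.391)<.05)).astype(np.uint8)
    M&=(h[...,1]>120).astype(np.uint8)
    c,_=cv2.findContours(M,cv2.RETR_EXTERNAL,cv2.CHAIN_APPROX_NONE);k=max(c,key=cv2.contourArea)
    print(n,M.sum(),k[:,0].mean(0),P[M>0].mean(0).round(4))
    z=.136 if lo>.1 else .076
    w=np.array([ray(f,*p,z)[:2]*1000 for p in k[:,0]],np.float32);print(cv2.minAreaRect(w))
E
```

```text
[0.60415692 0.40241939 0.35549843 1.54134081 0.0190111  2.48584703]
yaw now 72.18 rot [-0.0062 -0.0251 -0.038 ] |deg| 2.63 shift [-0.47  5.83  0.36]
handletop 616 [259.54545455 137.80681818] [0.4682 0.393  0.1359]
((468.1245422363281, 392.92535400390625), (23.281272888183594, 22.957216262817383), 61.401615142822266)
standtop 2008 [264.6462766  134.27925532] [0.4704 0.3934 0.0764]
((469.1339416503906, 392.8014831542969), (62.977203369140625, 62.70437240600586), 80.56519317626953)
```

View pics/w2.png

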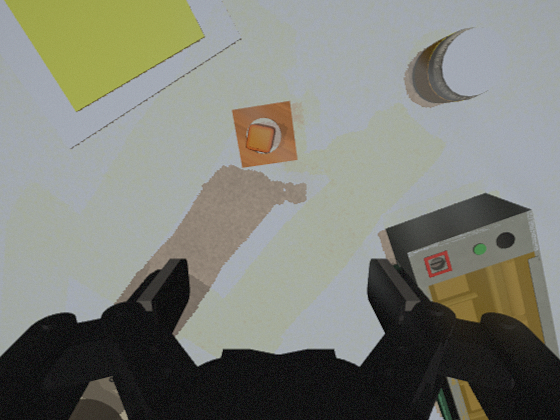

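The wrist view shows the handle top at (260,138) inside the stand at (265,134). Both cameras agree on handle yaw 61°, centre (0.468, 0.3925).

Emit:
{"api": "arm_command", "payload": {"motion": [[-0.003,-0.0125,-0.1,-0.2,3,0,1],[-0.003,-0.0125,-0.095,-0.2,2.97,0,1],[0,0,0,0,0,-4,1],[0,0,0,0,0,-4,1],[0,0,0,0,0,0,1],[0,0,0,0,0,0,1]], "force": 60}}

```text
clock: 4.5
tool_pos: [0.4687, 0.392, 0.2169]
orientation: [0.862, 0.507, 0.0, -0.001]
wrist_force: [0.6, 0.1, 0.4]
finger_gap: 1.001
finger_force: 0.0
```

```bash
python3 -c "
from h import *
turn(61,.468,.3925,.107)"
```

```text
yaw now 60.99 rot [-0.0018  0.      0.0002] |deg| 0.1 shift [ -0.07   0.05 -10.99]
```

Emit:
{"api": "arm_command", "payload": {"motion": [[0,0,0,-0.07,0.05,-3.7,1],[0,0,0,0,0,-3.7,1],[0,0,0,0,0,-3.6,1],[0,0,0,0,0,0,1],[0,0,0,0,0,0,0],[0,0,0,0,0,0,0],[0,0,0,0,0,0,0],[0,0,0,0,0,0,0],[0,0,0,0,0,0,0],[0,0,0,0,0,0,0]], "force": 60}}

```text
clock: 5.5
tool_pos: [0.4689, 0.3948, 0.1084]
orientation: [0.861, 0.508, 0.003, -0.001]
wrist_force: [0.2, -0.4, 5.0]
finger_gap: 0.272
finger_force: 59.5
```

Emit:
{"api": "arm_command", "payload": {"motion": [[0,0,0,0,0,0,0],[0,0,0,0,0,2,0],[0,0,0,0,0,3,0],[0,0,0,0,0,4,0],[0,0,0,0,0,3,0],[0,0,0,0,0,0,0],[0,0,0,0,0,0,0]]}}

```text
clock: 6.2
tool_pos: [0.468, 0.3942, 0.227]
orientation: [0.861, 0.508, 0.002, -0.001]
wrist_force: [-1.0, -0.2, -1.7]
finger_gap: 0.271
finger_force: 58.8
```

```bash
python3 - <<'E'
from h import *
grab('side','s2');f=grab('wrist','w3');s=manip.state();print(s['qpos'],s['finger_gap'])
turn(61,.6215,.185,.225)
f=grab('side');c=f['pixels'][200:360,100:300,::-1];cv2.imwrite('pics/c2.png',cv2.resize(c,None,fx=3,fy=3))
E
```

```text
[6.99228992e-01 4.73966449e-01 2.81458050e-01 1.37871161e+00
 1.51388662e-03 2.77413238e+00] 0.27580110099528743
yaw now 61.12 rot [-0.0009 -0.0013 -0.002 ] |deg| 0.15 shift [ 15.44 -20.84   0.03]
```

View pics/c2.png

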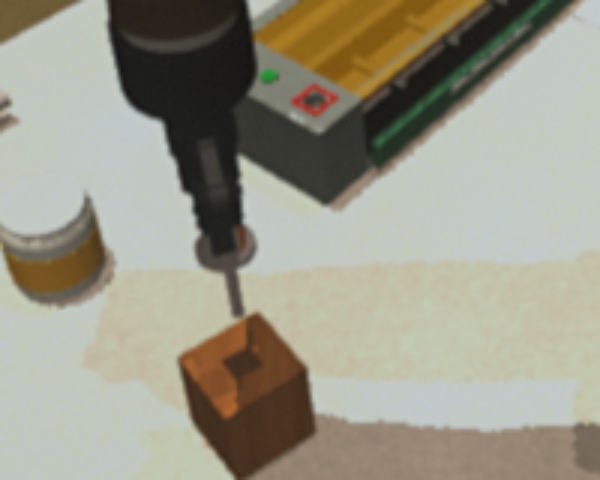

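Crop: the key hangs from the gripper, its tip at crop (238,316), clear of the stand. I'll check whether it is vertical by casting rays.

```bash
python3 - <<'E'
from h import *
f=load('side')
print('tip',ray(f,179.3,305.0,.1326),'upper',ray(f,175.5,289,.19))
g=load('wrist');h=cv2.cvtColor(f['pixels'],cv2.COLOR_RGB2HSV)
for a,r,k in blobs(f,0,8,90,60,15):
    m=cv2.moments(k);u,v=m['m10']/m['m00'],m['m01']/m['m00']
    if 190<u<220 and 220<v<245: print('hole',a,ray(f,u,v,.084))
E
```

```text
tip [0.46164133 0.39458947 0.1326    ] upper [0.45520955 0.40060134 0.19      ]
hole 89.0 [0.62229977 0.18660184 0.084     ]
```

Emit:
{"api": "arm_command", "payload": {"motion": [[0,0,0,2.5,-3.5,0,0],[0,0,0,2.5,-3.5,0,0],[0,0,0,2.5,-3.5,0,0],[0,0,0,2.5,-3.5,0,0],[0,0,0,2.5,-3.5,0,0],[0,0,0,2.5,-3.1,0,0],[0,0,0,0,0,-2,0],[0,0,0,0,0,0,0],[0,0,0,0,0,0,0]]}}

```text
clock: 7.25
tool_pos: [0.6166, 0.1878, 0.2045]
orientation: [0.861, 0.508, -0.001, -0.002]
wrist_force: [-0.3, 0.5, -1.0]
finger_gap: 0.274
finger_force: 59.2
```

```bash
python3 - <<'E'
from h import *
turn(61,.6215,.185,.205)
f=grab('side');c=f['pixels'][170:270,140:260,::-1];cv2.imwrite('pics/c3.png',cv2.resize(c,None,fx=6,fy=6,interpolation=cv2.INTER_CUBIC))
f=grab('top')
E
```

```text
yaw now 61.12 rot [-0.0018 -0.0033 -0.0021] |deg| 0.25 shift [ 0.49 -0.28  0.05]
```

View pics/c3.png

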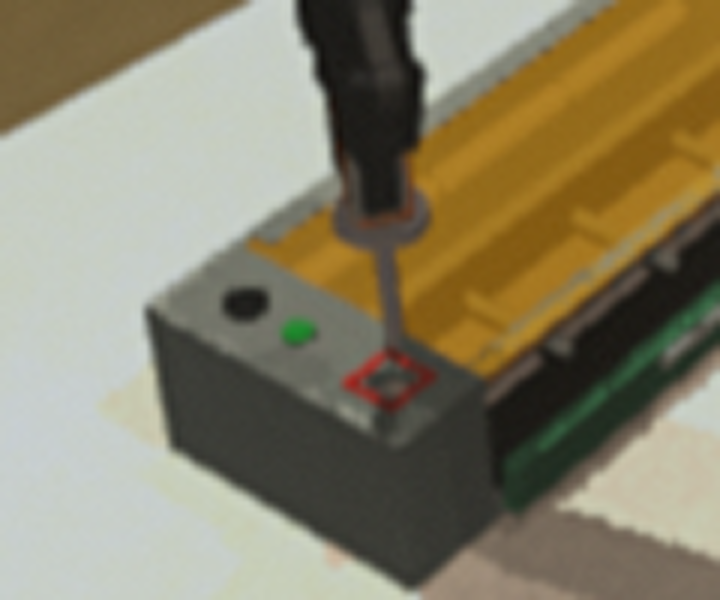

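The tip is at crop (393,347), just above the red frame at (390,380).

```bash
python3 - <<'E'
from h import *
f=load('side')
for z in(.105,.110,.115): print('tip',ray(f,140+393/6-.4,170+347/6-.4,z).round(4))
print('frame',ray(f,140+390/6-.4,170+381/6-.4,.084).round(4))
s=manip.state()['tool_pos'];print(s)
# collar underside centre approx crop (385,238)
print('collar',ray(f,140+383/6-.4,170+222/6-.4,s[2]+.0006-.030).round(4))
E
```

```text
tip [0.6171 0.1866 0.105 ]
tip [0.6127 0.1902 0.11  ]
tip [0.6083 0.1937 0.115 ]
frame [0.6213 0.1868 0.084 ]
[0.61735798 0.18890374 0.2064449 ]
collar [0.6094 0.1912 0.177 ]
```

Emit:
{"api": "arm_command", "payload": {"motion": [[0,0,0,0.5,-0.3,0,0],[0,0,0,0,0,-0.8,0],[0,0,0,0,0,-0.6,0],[0,0,0,0,0,0,0],[0,0,0,0,0,0,0]]}}

```text
clock: 7.85
tool_pos: [0.6225, 0.185, 0.1919]
orientation: [0.861, 0.508, 0.001, -0.001]
wrist_force: [-0.4, 0.3, -1.2]
finger_gap: 0.276
finger_force: 59.2
```

```bash
python3 - <<'E'
from h import *
turn(61,.6215,.185,.205)
f=grab('side');c=f['pixels'][195:255,170:240,::-1];cv2.imwrite('pics/c4.png',cv2.resize(c,None,fx=10,fy=10,interpolation=cv2.INTER_CUBIC))
E
```

```text
yaw now 61.13 rot [-0.0026  0.     -0.0022] |deg| 0.2 shift [-0.1  -0.    1.31]
```

View pics/c4.png

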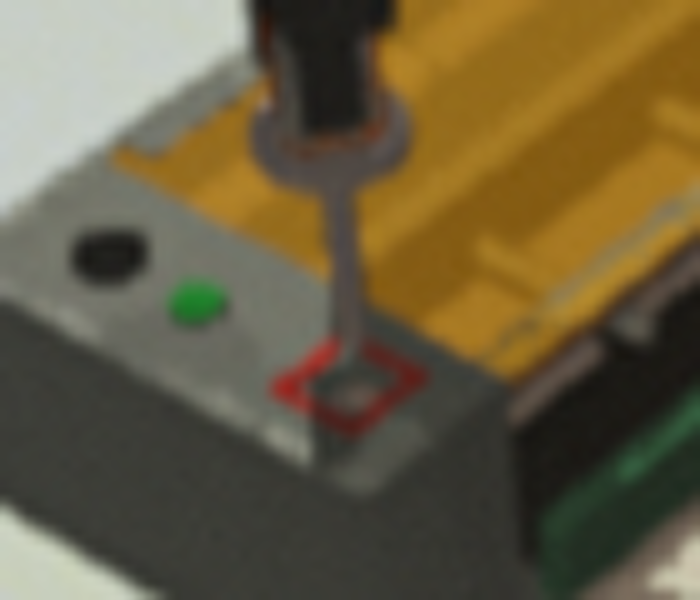

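The tip is at crop (350,365) against the frame centre (350,387), which is about right given its height. I'm descending in small steps with an eye on force.

Emit:
{"api": "arm_command", "payload": {"motion": [[0,0,0,0.07,-0.08,0,0],[0,0,0,0,0,-0.7,0],[0,0,0,0,0,-0.7,0],[0,0,0,0,0,-0.4,0],[0,0,0,0,0,0,0]]}}

```text
clock: 8.4
tool_pos: [0.6228, 0.184, 0.1729]
orientation: [0.861, 0.508, -0.0, -0.001]
wrist_force: [0.4, -0.9, -0.8]
finger_gap: 0.274
finger_force: 59.2
```

Emit:
{"api": "arm_command", "payload": {"motion": [[0,0,0,0,0,-1,0],[0,0,0,0,0,-1,0],[0,0,0,0,0,-0.6,0],[0,0,0,0,0,0,0]]}}

```text
clock: 8.8
tool_pos: [0.623, 0.184, 0.1469]
orientation: [0.861, 0.508, 0.0, -0.001]
wrist_force: [0.0, -0.2, -0.5]
finger_gap: 0.273
finger_force: 59.1
```

Emit:
{"api": "arm_command", "payload": {"motion": [[0,0,0,0,0,-0.6,0],[0,0,0,0,0,-0.6,0],[0,0,0,0,0,0,0],[0,0,0,0,0,0,0]]}}

```text
clock: 9.2
tool_pos: [0.6239, 0.1843, 0.1375]
orientation: [0.861, 0.508, 0.002, -0.001]
wrist_force: [-1.4, -0.9, 5.5]
finger_gap: 0.272
finger_force: 59.8
```

Emit:
{"api": "arm_command", "payload": {"motion": [[0,0,0,0,0,-0.3,0],[0,0,0,0,0,0,0],[0,0,0,0,0,0,0],[0,0,0,0,0,0,0],[0,0,0,0,0,0,0],[0,0,0,0,0,0,0]]}}

```text
clock: 9.8
tool_pos: [0.6239, 0.1843, 0.1345]
orientation: [0.861, 0.508, 0.002, -0.001]
wrist_force: [-1.6, -0.8, 6.1]
finger_gap: 0.269
finger_force: 59.9
```

```bash
python3 - <<'E'
from h import *
f=grab('top')
h=cv2.cvtColor(f['pixels'],cv2.COLOR_RGB2HSV)
for a,r,k in blobs(f,40,90,80,30,60): print(a,np.round(r[0]),np.round(r[1]),ray(f,*r[0],.034).round(3))
E
```

```text
294.0 [367. 240.] [21. 16.] [ 0.43  -0.267  0.034]
278.5 [274. 208.] [  5. 110.] [ 0.512 -0.008  0.034]
```

The tray is springing out, with its front already at x≈0.51. I'm holding a moment, then retracting.

Emit:
{"api": "arm_command", "payload": {"motion": [[0,0,0,0,0,0,0],[0,0,0,0,0,0,0],[0,0,0,0,0,0,0],[0,0,0,0,0,1.5,0],[0,0,0,0,0,3,0],[0,0,0,0,0,3,0],[0,0,0,0,0,2,0],[0,0,0,0,0,0,0],[0,0,0,0,0,0,0]]}}

```text
clock: 10.75
tool_pos: [0.6235, 0.1842, 0.2276]
orientation: [0.861, 0.508, 0.001, -0.001]
wrist_force: [0.0, -0.6, -1.8]
finger_gap: 0.269
finger_force: 59.1
```

```bash
python3 - <<'E'
from h import *
turn(61,.468,.3925,.225)
f=grab('top','top2')
for a,r,k in blobs(f,40,90,80,30,60): print(a,np.round(r[0]),np.round(r[1]),ray(f,*r[0],.034).round(3))
E
```

```text
yaw now 61.11 rot [-0.0028  0.0008 -0.002 ] |deg| 0.2 shift [-15.55  20.83  -0.26]
294.0 [367. 240.] [21. 16.] [ 0.43  -0.267  0.034]
243.5 [275. 227.] [  5. 110.] [ 0.461 -0.012  0.034]
```

View pics/top2.png

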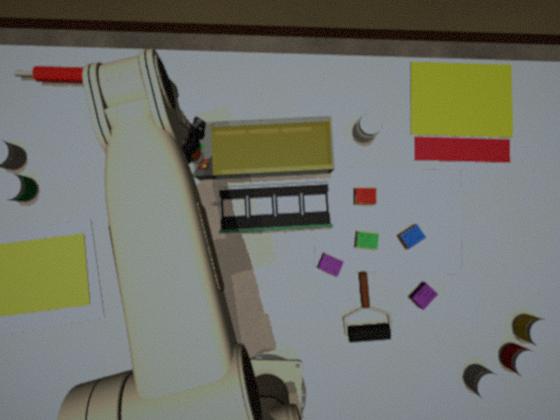

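Top view: the tray is out, panel at (275,227), with white marks at about (233,208), (261,206), (289,204) and (316,202). The key goes back to its stand.

Emit:
{"api": "arm_command", "payload": {"motion": [[0,0,0,-2.6,3.5,0,0],[0,0,0,-2.6,3.5,0,0],[0,0,0,-2.6,3.5,0,0],[0,0,0,-2.6,3.5,0,0],[0,0,0,-2.6,3.5,0,0],[0,0,0,-2.47,3.5,0,0],[0,0,0,0,0,-3,0],[0,0,0,0,0,0,0],[0,0,0,0,0,0,0]]}}

```text
clock: 11.7
tool_pos: [0.4678, 0.393, 0.1961]
orientation: [0.861, 0.508, -0.001, -0.0]
wrist_force: [-0.3, -0.8, -0.1]
finger_gap: 0.272
finger_force: 59.1
```

```bash
python3 -c "
from h import *
turn(61,.4688,.394,.1075)"
```

```text
yaw now 61.1 rot [ 0.0008 -0.0029 -0.0018] |deg| 0.2 shift [ 0.1   0.1  -8.86]
```

Emit:
{"api": "arm_command", "payload": {"motion": [[0,0,0,0.1,0.1,-2,0],[0,0,0,0,0,-1.5,0],[0,0,0,0,0,-1.5,0],[0,0,0,0,0,-1.5,0],[0,0,0,0,0,-1.2,0],[0,0,0,0,0,-0.7,0],[0,0,0,0,0,0,0],[0,0,0,0,0,0,0]]}}

```text
clock: 12.5
tool_pos: [0.4704, 0.3952, 0.1149]
orientation: [0.861, 0.508, 0.002, -0.001]
wrist_force: [0.2, -0.5, -1.1]
finger_gap: 0.275
finger_force: 59.2
```

Emit:
{"api": "arm_command", "payload": {"motion": [[0,0,0,-0.1,-0.1,-0.4,0],[0,0,0,0,0,-0.3,0],[0,0,0,0,0,0,0],[0,0,0,0,0,0,0]]}}

```text
clock: 12.9
tool_pos: [0.4692, 0.3945, 0.1084]
orientation: [0.861, 0.508, 0.002, -0.001]
wrist_force: [-0.9, -0.4, 4.1]
finger_gap: 0.272
finger_force: 59.7
```

Emit:
{"api": "arm_command", "payload": {"motion": [[0,0,0,0,0,0,0.6],[0,0,0,0,0,0,0.9],[0,0,0,0,0,0,0.9],[0,0,0,0,0,0,0.9],[0,0,0,0,0,2,0.9],[0,0,0,0,0,4,0.9],[0,0,0,0,0,4,0.9],[0,0,0,0,0,4,0.9],[0,0,0,0,0,0,0.9]]}}

```text
clock: 13.8
tool_pos: [0.4713, 0.3962, 0.2545]
orientation: [0.861, 0.508, 0.007, -0.002]
wrist_force: [0.9, 1.7, 0.3]
finger_gap: 0.899
finger_force: 0.0
```

```bash
cat > m2.py <<'E'
from h import *
a=np.radians(4.4)
def whites(f,n):
    "white marks on the tray plate z=.02, inside the dark/green tray"
    h=cv2.cvtColor(f['pixels'],cv2.COLOR_RGB2HSV);g=f['pixels'].mean(-1)
    m=cv2.inRange(h,(0,0,115),(180,60,255))
    # limit to world region of tray
    v,u=np.mgrid[:420,:560];d=np.stack([(u-f['cx'])/f['fx'],(v-f['cy'])/f['fy'],np.ones_like(u)],-1)@f['T'][:3,:3].T
    o=f['T'][:3,3];W=o+d*((.02-o[2])/d[...,2])[...,None]
    q=(W[...,:2]-[.6656,.003])@np.array([[np.cos(a),-np.sin(a)],[np.sin(a),np.cos(a)]])
    m[~((q[...,0]>-.2)&(q[...,0]<-.08)&(abs(q[...,1])<.15))]=0
    c,_=cv2.findContours(m,cv2.RETR_EXTERNAL,cv2.CHAIN_APPROX_NONE)
    out=[]
    for k in c:
        if cv2.contourArea(k)<60: continue
        M=cv2.moments(k);p=ray(f,M['m10']/M['m00'],M['m01']/M['m00'],.02)
        w=np.array([ray(f,*x,.02)[:2]*1000 for x in k[:,0]],np.float32);R=cv2.minAreaRect(w)
        print(n,cv2.contourArea(k),p.round(4),np.round(R[1],1),round(R[2],1))
for n in('top','side'): whites(grab(n),n)
f=load('top')
for n,l,hh in(('red',0,5),('green',45,80),('blue',100,120)):
  for A,r,k in blobs(f,l,hh,130,80,60):
    if 340<r[0][0]<450 and 170<r[0][1]<310:
      w=np.array([ray(f,*x,.036)[:2]*1000 for x in k[:,0]],np.float32);print(n,cv2.minAreaRect(w))
turn(92,.555,-.25,.22)
f=load('side');P=cloud(f)
h=cv2.cvtColor(f['pixels'],cv2.COLOR_RGB2HSV)
M=(P[...,2]>.12)&(P[...,2]<.145)&(np.hypot(P[...,0]-.468,P[...,1]-.392)<.05)&(h[...,1]>150);print('keytop',M.sum(),P[M].mean(0) if M.any() else 0)
E
python3 m2.py
```

```text
top 296.0 [0.5024 0.1035 0.02  ] [44.9 56. ] 2.1
top 300.0 [0.5086 0.0279 0.02  ] [45.  56.2] 1.5
top 298.0 [ 0.5145 -0.0478  0.02  ] [45.  56.3] 1.5
top 296.5 [ 0.5204 -0.1234  0.02  ] [42.3 56.6] 1.5
top 696.0 [ 0.575 -0.002  0.02 ] [ 21.7 299.6] 4.6
side 328.0 [0.5031 0.1085 0.02  ] [56.7 66.1] 5.6
side 302.0 [0.509 0.034 0.02 ] [59.  67.5] 6.0
side 266.0 [ 0.5147 -0.0423  0.02  ] [54.8 67.1] 4.4
side 235.0 [ 0.5212 -0.1177  0.02  ] [59.2 67.8] 4.9
side 429.5 [0.5745 0.0111 0.02  ] [ 19.2 299.5] 4.5
red ((553.7911376953125, -262.095947265625), (42.02910614013672, 53.09294509887695), 0.5489845871925354)
green ((430.89013671875, -265.915771484375), (55.32853698730469, 36.5133056640625), 84.3713150024414)
blue ((444.2987365722656, -393.1080627441406), (40.088375091552734, 56.038902282714844), 34.512386322021484)
yaw now 61.11 rot [-0.0057  0.002   0.5391] |deg| 30.89 shift [  8.56 -64.46  -2.86]
keytop 152 [0.46347942 0.39665761 0.13199858]
```

Key stands at its place, and blocks and bays are measured. The two cameras differ by about 5 mm in y, so I'll refine with the wrist camera over the red block.

Emit:
{"api": "arm_command", "payload": {"motion": [[0,0,0.05,0.6,-4.6,0,1],[0,0,0.05,0.6,-4.6,0,1],[0,0,0.05,0.6,-4.6,0,1],[0,0,0.05,0.6,-4.6,0,1],[0,0,0.05,0.6,-4.6,0,1],[0,0,0.05,0.6,-4.6,0,1],[0,0,0.05,0.6,-4.6,0,1],[0,0,0.05,0.6,-4.6,0,1],[0,0,0.05,0.6,-4.6,0,1],[0,0,0.05,0.6,-4.6,0,1]]}}

```text
clock: 14.9
tool_pos: [0.5277, -0.0675, 0.2452]
orientation: [0.708, 0.706, -0.0, -0.003]
wrist_force: [0.3, 0.1, 0.7]
finger_gap: 1.002
finger_force: 0.0
```

Emit:
{"api": "arm_command", "payload": {"motion": [[0,0,0.035,0.6,-4.6,0,1],[0,0,0,0.6,-4.6,0,1],[0,0,0,0.6,-4.6,-1,1],[0,0,0,0.6,-4.6,-2,1],[0,0,0,0,0,0,1],[0,0,0,0,0,0,1]]}}

```text
clock: 15.5
tool_pos: [0.5511, -0.2498, 0.2143]
orientation: [0.697, 0.717, 0.0, -0.004]
wrist_force: [-0.3, -0.1, -0.2]
finger_gap: 0.997
finger_force: 0.0
```

```bash
cat > m3.py <<'E'
from h import *
import sys
# block in the wrist view: python3 m3.py red|green|blue
HU={'red':((0,5),(174,180)),'green':((45,80),),'blue':((100,122),)}
f=grab('wrist');s=manip.state();print('tcp',s['tool_pos'].round(4))
for l,h in HU[sys.argv[1]]:
  for A,r,k in blobs(f,l,h,120,60,150):
    w=np.array([ray(f,*x,.036)[:2]*1000 for x in k[:,0]],np.float32);R=cv2.minAreaRect(w)
    print(A,np.round(r[0]),'centre',np.round(R[0],1),np.round(R[1],1),round(R[2],1))
E
python3 m3.py red; python3 -c "
from h import *
turn(91,.553,-.26,.1)"
```

```text
tcp [ 0.5517 -0.2488  0.2156]
1981.5 [283. 205.] centre [ 554.8 -261.8] [41.3 56.2] 0.9
723.5 [372. 340.] centre [ 666.5 -424.5] [76.6 26.7] 89.9
yaw now 91.73 rot [-0.0053 -0.0041 -0.0128] |deg| 0.83 shift [  0.13  -1.12 -11.56]
```

Emit:
{"api": "arm_command", "payload": {"motion": [[-0.005,-0.004,-0.013,0.28,-1.32,0,1],[0,0,0,0,0,-4,1],[0,0,0,0,0,-4,1],[0,0,0,0,0,-4,1],[0,0,0,0,0,-3.5,1],[0,0,0,0,0,-2,1],[0,0,0,0,0,0,1],[0,0,0,0,0,0,1]]}}

```text
clock: 16.35
tool_pos: [0.5564, -0.2621, 0.0435]
orientation: [0.7, 0.714, 0.001, 0.002]
wrist_force: [0.9, 0.1, 0.5]
finger_gap: 0.998
finger_force: 0.0
```

```bash
python3 -c "
from h import *
turn(91,.5547,-.262,.027)"
```

```text
yaw now 91.09 rot [ 0.0026  0.0044 -0.0016] |deg| 0.31 shift [-0.17  0.01 -1.65]
```

Emit:
{"api": "arm_command", "payload": {"motion": [[0.002,0.004,0,-0.15,0,-1,1],[0,0,0,0,0,-0.65,1],[0,0,0,0,0,0,0.3],[0,0,0,0,0,0,0.3],[0,0,0,0,0,0,0.3],[0,0,0,0,0,0,0.3],[0,0,0,0,0,0,0.3],[0,0,0,0,0,0,0.3],[0,0,0,0,0,0,0.3]], "force": 40}}

```text
clock: 17.25
tool_pos: [0.5545, -0.2628, 0.0267]
orientation: [0.701, 0.713, -0.0, 0.0]
wrist_force: [-0.3, 0.8, 3.8]
finger_gap: 0.529
finger_force: 43.3
```

```bash
python3 -c "
from h import *
turn(94.5,.5204,-.1234,.047)"
```

```text
yaw now 91.02 rot [0.0006 0.0005 0.0608] |deg| 3.48 shift [-3.41 13.94  2.03]
```

Emit:
{"api": "arm_command", "payload": {"motion": [[0,0,0,0,0,3,0.3],[0,0,0,0,0,4,0.3],[0,0,0.06,-0.4,1.86,3,0.3],[0,0,0,-1,4,0,0.3],[0,0,0,-1,4,0,0.3],[0,0,0,-1,4,0,0.3],[0,0,0,0,0,-4,0.3],[0,0,0,0,0,0,0.3],[0,0,0,0,0,0,0.3]]}}

```text
clock: 18.15
tool_pos: [0.519, -0.1238, 0.0853]
orientation: [0.679, 0.734, -0.001, -0.002]
wrist_force: [0.6, -0.3, -0.7]
finger_gap: 0.53
finger_force: 42.7
```

```bash
python3 -c "
from h import *
turn(94.5,.5204,-.1242,.047)"
```

```text
yaw now 94.46 rot [-0.0006 -0.004   0.0007] |deg| 0.23 shift [ 0.14 -0.04 -3.83]
```

Emit:
{"api": "arm_command", "payload": {"motion": [[0,-0.003,0,0.14,-0.04,-1.5,0.3],[0,0,0,0,0,-1.4,0.3],[0,0,0,0,0,-0.7,0.3],[0,0,0,0,0,0,0.3],[0,0,0,0,0,0,0.3]]}}

```text
clock: 18.65
tool_pos: [0.5221, -0.125, 0.0508]
orientation: [0.679, 0.734, 0.001, 0.001]
wrist_force: [-0.1, -0.7, -1.7]
finger_gap: 0.531
finger_force: 42.8
```

```bash
python3 -c "
from h import *
turn(94.5,.5204,-.1242,.047)"
```

```text
yaw now 94.41 rot [0.0002 0.0035 0.0016] |deg| 0.22 shift [-0.17  0.08 -0.38]
```

Emit:
{"api": "arm_command", "payload": {"motion": [[0,0.002,0,-0.15,0.08,-0.4,0.3],[0,0,0,0,0,0,0.3],[0,0,0,0,0,0,0.3],[0,0,0,0,0,0,0.72],[0,0,0,0,0,0,0.72],[0,0,0,0,0,0,0.72],[0,0,0,0,0,3,0.72],[0,0,0,0,0,4,1],[0,0,0,0,0,4,1],[0,0,0,0,0,4,1]]}}

```text
clock: 19.65
tool_pos: [0.5196, -0.1234, 0.1974]
orientation: [0.679, 0.734, 0.0, -0.0]
wrist_force: [0.4, -1.0, 0.2]
finger_gap: 1.001
finger_force: 0.0
```

```bash
python3 -c "
from h import *
turn(84,.431,-.266,.2)"
```

```text
yaw now 94.46 rot [-2.000e-04 -1.000e-04 -1.826e-01] |deg| 10.46 shift [ -8.86 -14.26   0.26]
```

Emit:
{"api": "arm_command", "payload": {"motion": [[0,0,-0.046,-2.2,-3.4,0.5,1],[0,0,-0.046,-2.2,-3.4,0.5,1],[0,0,-0.046,-2.2,-3.4,0,1],[0,0,-0.046,-2.26,-3.1,0,1],[0,0,0,0,0,0,1],[0,0,0,0,0,0,1]]}}

```text
clock: 20.25
tool_pos: [0.4309, -0.257, 0.2061]
orientation: [0.744, 0.668, 0.0, 0.0]
wrist_force: [0.2, 0.8, -0.5]
finger_gap: 0.998
finger_force: 0.0
```

```bash
python3 m3.py green; python3 - <<'E'
from h import *
turn(84,.431,-.266,.027)
f=grab('top')
for l,h in((0,5),(45,80),(100,120)):
  for A,r,k in blobs(f,l,h,120,70,60):
    if 270<r[0][0]<450 and 170<r[0][1]<310:
      w=np.array([ray(f,*x,.056 if l==0 else .036)[:2]*1000 for x in k[:,0]],np.float32);print(l,cv2.minAreaRect(w))
E
```

```text
tcp [ 0.4315 -0.2564  0.206 ]
1949.0 [278. 204.] centre [ 430.1 -267.2] [55.2 41.6] 84.4
yaw now 83.91 rot [-0.0004  0.0007  0.0016] |deg| 0.1 shift [ -0.05  -0.96 -17.9 ]
0 ((521.8589477539062, -123.33244323730469), (42.70514678955078, 57.51642990112305), 6.693978309631348)
45 ((430.7052917480469, -267.81353759765625), (57.961124420166016, 37.877685546875), 84.37145233154297)
```

Emit:
{"api": "arm_command", "payload": {"motion": [[0,0,0.008,-0.1,-1.08,-1,1],[0,0,0,0,0,-4,1],[0,0,0,0,0,-4,1],[0,0,0,0,0,-4,1],[0,0,0,0,0,-3.3,1],[0,0,0,0,0,-1.6,1],[0,0,0,0,0,0,0.3],[0,0,0,0,0,0,0.3],[0,0,0,0,0,0,0.3],[0,0,0,0,0,0,0.3]]}}

```text
clock: 21.35
tool_pos: [0.4317, -0.268, 0.0285]
orientation: [0.741, 0.672, 0.001, 0.002]
wrist_force: [-0.1, -0.2, -0.3]
finger_gap: 0.531
finger_force: 42.7
```

Emit:
{"api": "arm_command", "payload": {"motion": [[0,0,0,0,0,0,0.3],[0,0,0,0,0,0,0.3],[0,0,0,0,0,0,0.3]]}}

```text
clock: 21.65
tool_pos: [0.4313, -0.2678, 0.0282]
orientation: [0.741, 0.672, 0.001, 0.001]
wrist_force: [1.2, 1.0, 5.8]
finger_gap: 0.53
finger_force: 43.6
```

```bash
python3 -c "
from h import *
turn(94.5,.5145,-.0478,.047)"
```

```text
yaw now 84.38 rot [0.001  0.0027 0.1766] |deg| 10.12 shift [ 8.32 22.    1.88]
```

Emit:
{"api": "arm_command", "payload": {"motion": [[0,0,0,0,0,3,0.3],[0,0,0,0,0,4,0.3],[0,0,0.03,1.42,3.65,3,0.3],[0,0,0.03,1.38,3.66,0,0.3],[0,0,0.03,1.38,3.66,0,0.3],[0,0,0.03,1.38,3.66,0,0.3],[0,0,0.03,1.38,3.66,0,0.3],[0,0,0.027,1.38,3.66,0,0.3],[0,0,0,0,0,-4,0.3],[0,0,0,0,0,0,0.3]]}}

```text
clock: 22.65
tool_pos: [0.5098, -0.0462, 0.0829]
orientation: [0.678, 0.735, -0.003, -0.004]
wrist_force: [-1.3, -0.4, -2.6]
finger_gap: 0.526
finger_force: 42.7
```

```bash
python3 -c "
from h import *
turn(94.5,.5145,-.0482,.0482)"
```

```text
yaw now 94.67 rot [-0.0006 -0.009  -0.003 ] |deg| 0.54 shift [ 0.47 -0.2  -3.47]
```

Emit:
{"api": "arm_command", "payload": {"motion": [[0,0,0,0.2,-0.1,-1.5,0.3],[0,0,0,0,0,-1.3,0.3],[0,0,0,0,0,0,0.3],[0,0,0,0,0,0,0.3],[0,0,0,0,0,0,0.3]]}}

```text
clock: 23.15
tool_pos: [0.5161, -0.0493, 0.0602]
orientation: [0.679, 0.734, 0.001, 0.001]
wrist_force: [-0.1, -0.1, -0.7]
finger_gap: 0.53
finger_force: 42.8
```

```bash
python3 -c "
from h import *
turn(94.5,.5145,-.0482,.0482)"
```

```text
yaw now 94.47 rot [0.0002 0.0018 0.0005] |deg| 0.11 shift [-0.16  0.11 -1.2 ]
```

Emit:
{"api": "arm_command", "payload": {"motion": [[0,0,0,-0.16,0.11,-0.7,0.3],[0,0,0,0,0,-0.5,0.3],[0,0,0,0,0,0,0.3],[0,0,0,0,0,0,0.3],[0,0,0,0,0,0,0.72],[0,0,0,0,0,0,0.72],[0,0,0,0,0,0,0.72],[0,0,0,0,0,3,0.72],[0,0,0,0,0,4,1],[0,0,0,0,0,4,1]]}}

```text
clock: 24.15
tool_pos: [0.5131, -0.0477, 0.1574]
orientation: [0.679, 0.734, -0.001, -0.001]
wrist_force: [1.2, -1.2, 0.0]
finger_gap: 0.998
finger_force: 0.0
```

```bash
python3 -c "
from h import *
turn(124.5,.444,-.393,.2)"
```

```text
yaw now 94.52 rot [ 3.000e-04 -2.100e-03  5.233e-01] |deg| 29.98 shift [ -6.91 -34.53   4.26]
```

Emit:
{"api": "arm_command", "payload": {"motion": [[0,0,0.0582,-0.77,-3.75,1,1],[0,0,0.0582,-0.77,-3.75,1,1],[0,0,0.0582,-0.77,-3.75,1,1],[0,0,0.0582,-0.77,-3.75,1,1],[0,0,0.0582,-0.77,-3.75,0.3,1],[0,0,0.0582,-0.77,-3.75,0,1],[0,0,0.0582,-0.77,-3.75,0,1],[0,0,0.0582,-0.77,-3.75,0,1],[0,0,0.0582,-0.77,-3.75,0,1],[0,0,0,0,0,0,1]]}}

```text
clock: 25.15
tool_pos: [0.4432, -0.3895, 0.1992]
orientation: [0.468, 0.884, -0.001, 0.0]
wrist_force: [-0.3, 0.4, -0.0]
finger_gap: 1.002
finger_force: 0.0
```

```bash
python3 m3.py blue; python3 - <<'E'
from h import *
turn(124.5,.444,-.393,.027)
f=grab('top')
for l,h in((0,5),(45,80),(100,120)):
  for A,r,k in blobs(f,l,h,120,70,60):
    if 250<r[0][0]<450 and 170<r[0][1]<310:
      w=np.array([ray(f,*x,.056 if l<100 else .036)[:2]*1000 for x in k[:,0]],np.float32);print(l,cv2.minAreaRect(w))
E
```

```text
tcp [ 0.4437 -0.3872  0.1991]
2152.5 [275. 199.] centre [ 442.8 -393.7] [41.5 55. ] 34.3
yaw now 124.29 rot [-0.0009 -0.0003  0.0037] |deg| 0.22 shift [  0.03  -0.58 -17.21]
0 ((520.7186279296875, -123.31090545654297), (42.686004638671875, 58.2637939453125), 9.086870193481445)
45 ((514.7278442382812, -49.12493133544922), (45.53721237182617, 55.53679656982422), 5.94598388671875)
100 ((444.7726745605469, -393.23004150390625), (39.99261474609375, 54.988258361816406), 33.470970153808594)
```

Emit:
{"api": "arm_command", "payload": {"motion": [[0,0,0,-0.03,-0.63,-1,1],[0,0,0,0,0,-4,1],[0,0,0,0,0,-4,1],[0,0,0,0,0,-4,1],[0,0,0,0,0,-2.8,1],[0,0,0,0,0,-1.4,1],[0,0,0,0,0,0,1],[0,0,0,0,0,0,1]]}}

```text
clock: 26.05
tool_pos: [0.4453, -0.3916, 0.0289]
orientation: [0.465, 0.885, 0.0, 0.001]
wrist_force: [0.1, 0.1, -0.0]
finger_gap: 1.0
finger_force: 0.0
```

```bash
python3 -c "
from h import *
turn(124.3,.4435,-.3935,.0275)"
```

```text
yaw now 124.58 rot [ 0.0007  0.0014 -0.0048] |deg| 0.29 shift [-0.18 -0.19 -0.14]
```

Emit:
{"api": "arm_command", "payload": {"motion": [[0,0,-0.004,-0.17,-0.18,-0.14,1],[0,0,0,0,0,0,0.3],[0,0,0,0,0,0,0.3],[0,0,0,0,0,0,0.3],[0,0,0,0,0,0,0.3],[0,0,0,0,0,0,0.3],[0,0,0,0,0,0,0.3],[0,0,0,0,0,0,0.3]]}}

```text
clock: 26.85
tool_pos: [0.4432, -0.3939, 0.0277]
orientation: [0.467, 0.884, -0.0, 0.001]
wrist_force: [0.2, 1.1, 5.6]
finger_gap: 0.533
finger_force: 43.1
```

```bash
python3 -c "
from h import *
turn(94.5,.5086,.0279,.0475)"
```

```text
yaw now 124.29 rot [ 0.0015  0.0015 -0.5199] |deg| 29.79 shift [ 6.54 42.18  1.98]
```

Emit:
{"api": "arm_command", "payload": {"motion": [[0,0,0,0,0,3,0.3],[0,0,0,0,0,4,0.3],[0,0,0,0,0,3,0.3],[0,0,-0.052,0.6,3.83,0,0.3],[0,0,-0.052,0.6,3.83,0,0.3],[0,0,-0.052,0.6,3.83,0,0.3],[0,0,-0.052,0.6,3.83,0,0.3],[0,0,-0.052,0.6,3.83,0,0.3],[0,0,-0.052,0.6,3.83,0,0.3],[0,0,-0.052,0.6,3.83,0,0.3]]}}

```text
clock: 27.85
tool_pos: [0.4842, -0.1236, 0.1262]
orientation: [0.62, 0.784, -0.0, -0.0]
wrist_force: [1.2, 0.4, -1.3]
finger_gap: 0.53
finger_force: 42.3
```

Emit:
{"api": "arm_command", "payload": {"motion": [[0,0,-0.052,0.6,3.83,0,0.3],[0,0,-0.052,0.6,3.83,0,0.3],[0,0,-0.052,0.6,3.83,0,0.3],[0,0,0,0.54,3.85,0,0.3],[0,0,0,0,0,-3.5,0.3],[0,0,0,0,0,-3,0.3],[0,0,0,0,0,0,0.3],[0,0,0,0,0,0,0.3],[0,0,0,0,0,0,0.3]]}}

```text
clock: 28.75
tool_pos: [0.5092, 0.0279, 0.063]
orientation: [0.679, 0.734, 0.001, 0.001]
wrist_force: [-0.6, 0.3, -0.5]
finger_gap: 0.532
finger_force: 42.1
```

```bash
python3 -c "
from h import *
turn(94.5,.5086,.0276,.0477)"
```

```text
yaw now 94.47 rot [-0.0001  0.0027  0.0005] |deg| 0.16 shift [-0.06 -0.03 -1.53]
```

Emit:
{"api": "arm_command", "payload": {"motion": [[0,0,0,-0.06,-0.03,-1,0.3],[0,0,0,0,0,-0.5,0.3],[0,0,0,0,0,0,0.3],[0,0,0,0,0,0,0.3],[0,0,0,0,0,0,0.72],[0,0,0,0,0,0,0.72],[0,0,0,0,0,0,0.72],[0,0,0,0,0,3,0.72],[0,0,0,0,0,4,1],[0,0,0,0,0,4,1]]}}

```text
clock: 29.75
tool_pos: [0.5066, 0.0279, 0.157]
orientation: [0.679, 0.734, -0.001, -0.001]
wrist_force: [1.4, 0.3, -0.1]
finger_gap: 1.0
finger_force: 0.0
```

Emit:
{"api": "arm_command", "payload": {"motion": [[0,0,0,-3,-1,4,1],[0,0,0,-3,-1,4,1],[0,0,0,-3,-2,2,1],[0,0,0,0,-2,0,1],[0,0,0,0,0,0,1],[0,0,0,0,0,0,1]]}}

```text
clock: 30.35
tool_pos: [0.4185, -0.0317, 0.2548]
orientation: [0.679, 0.734, 0.0, -0.0]
wrist_force: [0.6, 0.2, 0.4]
finger_gap: 1.0
finger_force: 0.0
```

```bash
python3 - <<'E'
from h import *
print(manip.state()['tool_pos'])
for n in('wrist','top'):
  f=grab(n,n+'5')
  for nm,l,h in(('red',0,5),('red',174,180),('green',45,80),('blue',100,122)):
    for A,r,k in blobs(f,l,h,120,60,100):
      w=np.array([ray(f,*x,.056)[:2]*1000 for x in k[:,0]],np.float32);R=cv2.minAreaRect(w)
      if 400<R[0][0]<600 and -200<R[0][1]<150:print(n,nm,A,np.round(r[0]),'centre',np.round(R[0],1),np.round(R[1],1),round(R[2],1))
E
```

```text
[ 0.41854115 -0.03174451  0.25482599]
wrist red 1287.0 [358. 269.] centre [ 519.6 -121.9] [43.7 55.1] 4.5
wrist green 1770.0 [362. 208.] centre [513.6 -47.5] [43.5 57.2] 4.7
wrist blue 2146.5 [348. 134.] centre [486.2  31.6] [56.1 42.4] 87.9
top red 273.5 [316. 205.] centre [ 521.4 -123.2] [43.6 58.1] 8.6
top green 236.5 [289. 206.] centre [516.1 -49.1] [46.3 54.4] 1.5
top blue 155.0 [259. 217.] centre [486.6  31.6] [52.  41.8] 87.0
```

View pics/wrist5.png

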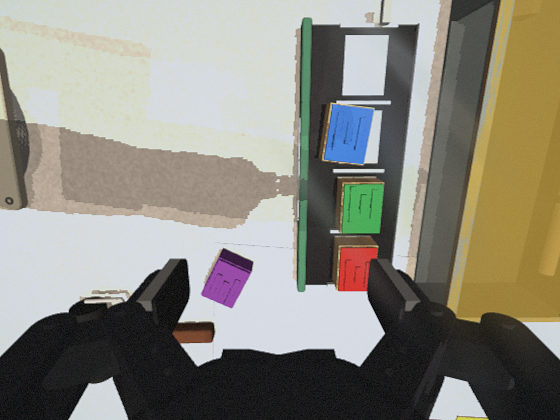

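The wrist view shows red (358,269) and green (362,208) squarely in their bays. Blue (348,134) was knocked about 22 mm towards the front, so I'm re-gripping it higher up to clear the front panel.

Emit:
{"api": "arm_command", "payload": {"motion": [[0,0,-0.06,3.4,3.2,0,1],[0,0,-0.062,3.39,3.13,-2,1],[0,0,0,0,0,-4,1],[0,0,0,0,0,-4,1],[0,0,0,0,0,-3,1],[0,0,0,0,0,0,1],[0,0,0,0,0,0,1]]}}

```text
clock: 31.15
tool_pos: [0.4861, 0.032, 0.1248]
orientation: [0.722, 0.692, -0.001, -0.001]
wrist_force: [0.2, -0.6, 1.6]
finger_gap: 0.997
finger_force: 0.0
```

```bash
python3 -c "
from h import *
turn(87.6,.4864,.0316,.056)"; python3 m3.py blue
```

```text
yaw now 87.57 rot [ 0.0001 -0.0018  0.0005] |deg| 0.11 shift [ 0.03 -0.04 -6.88]
tcp [0.4873 0.0319 0.1261]
4668.0 [280. 228.] centre [486.8  24.6] [62.7 46.2] 87.9
```

Emit:
{"api": "arm_command", "payload": {"motion": [[0,0,0.004,0,0,-3,1],[0,0,0,0,0,-2.5,1],[0,0,0,0,0,-1.4,1],[0,0,0,0,0,0,1],[0,0,0,0,0,0,0.3],[0,0,0,0,0,0,0.3],[0,0,0,0,0,0,0.3],[0,0,0,0,0,0,0.3],[0,0,0,0,0,0,0.3],[0,0,0,0,0,0,0.3]]}}

```text
clock: 32.2
tool_pos: [0.4878, 0.0315, 0.0581]
orientation: [0.721, 0.693, 0.002, 0.001]
wrist_force: [0.2, -0.5, 5.7]
finger_gap: 0.527
finger_force: 41.2
```

Emit:
{"api": "arm_command", "payload": {"motion": [[0,0,0,0,0,0,0.3],[0,0,0,0,0,2,0.3],[0,0,0,0,0,0,0.3],[0,0,0,0,0,0,0.3]]}}

```text
clock: 32.6
tool_pos: [0.4871, 0.0314, 0.0767]
orientation: [0.721, 0.693, 0.001, 0.001]
wrist_force: [-0.4, 0.0, -0.8]
finger_gap: 0.525
finger_force: 41.7
```

```bash
python3 -c "
from h import *
turn(94.5,.5086,.0281,.056)"
```

```text
yaw now 87.74 rot [-0.0002  0.0025  0.1179] |deg| 6.76 shift [ 2.15 -0.33 -2.07]
```

Emit:
{"api": "arm_command", "payload": {"motion": [[0,0,0.06,1.1,-0.17,0,0.3],[0,0,0.058,1.05,-0.16,0,0.3],[0,0,0,0,0,-0.6,0.3],[0,0,0,0,0,-0.6,0.3],[0,0,0,0,0,0,0.3],[0,0,0,0,0,0,0.3]]}}

```text
clock: 33.2
tool_pos: [0.5067, 0.0281, 0.0634]
orientation: [0.679, 0.734, -0.001, -0.001]
wrist_force: [0.2, -0.0, -0.8]
finger_gap: 0.529
finger_force: 41.7
```

```bash
python3 -c "
from h import *
turn(94.5,.5086,.0281,.0577)"
```

```text
yaw now 94.49 rot [ 0.0001 -0.0017  0.0003] |deg| 0.1 shift [ 0.19 -0.   -0.57]
```

Emit:
{"api": "arm_command", "payload": {"motion": [[0,0,0,0.18,0,-0.3,0.3],[0,0,0,0,0,-0.25,0.3],[0,0,0,0,0,0,0.3],[0,0,0,0,0,0,0.3],[0,0,0,0,0,0,0.75],[0,0,0,0,0,0,0.75],[0,0,0,0,0,0,0.75],[0,0,0,0,0,3,0.75],[0,0,0,0,0,4,1],[0,0,0,0,0,4,1]]}}

```text
clock: 34.2
tool_pos: [0.5091, 0.028, 0.1696]
orientation: [0.679, 0.734, -0.0, -0.0]
wrist_force: [1.5, -0.5, 0.6]
finger_gap: 1.001
finger_force: 0.0
```

Emit:
{"api": "arm_command", "payload": {"motion": [[0,0,0,-3,-1,4,1],[0,0,0,-3,-1,4,1],[0,0,0,-3,-2,1,1],[0,0,0,-3,-2,0,1],[0,0,0,0,0,0,0.5],[0,0,0,0,0,0,0]]}}

```text
clock: 34.8
tool_pos: [0.3908, -0.0318, 0.2577]
orientation: [0.679, 0.734, 0.001, 0.001]
wrist_force: [0.1, 0.2, 0.7]
finger_gap: 0.692
finger_force: 0.0
```

```bash
cat > m4.py <<'E'
from h import *
print(manip.state()['tool_pos'])
for n in('wrist','top'):
  f=grab(n,n+'6')
  for nm,l,h in(('red',0,5),('red',174,180),('green',45,80),('blue',100,122)):
    for A,r,k in blobs(f,l,h,120,60,100):
      w=np.array([ray(f,*x,.056)[:2]*1000 for x in k[:,0]],np.float32);R=cv2.minAreaRect(w)
      if 400<R[0][0]<700 and -200<R[0][1]<150:print(n,nm,A,np.round(r[0]),'centre',np.round(R[0],1),np.round(R[1],1),round(R[2],1))
E
python3 m4.py; python3 -c "
from h import *
turn(94.5,.41,-.01,.035)"
```

```text
[ 0.39081392 -0.03178724  0.25769935]
wrist red 990.0 [380. 270.] centre [ 519.5 -122.3] [44.2 57.1] 4.4
wrist green 1722.0 [385. 210.] centre [513.3 -47.6] [43.4 55.5] 4.5
wrist blue 2129.5 [393. 140.] centre [508.4  28.5] [43.7 55.1] 4.6
top red 276.0 [317. 206.] centre [ 520.1 -124.2] [45.2 57.4] 10.2
top green 287.5 [289. 206.] centre [516.1 -49.1] [46.3 54.5] 1.5
top blue 285.5 [261. 208.] centre [510.   26.9] [43.5 54.3] 1.5
yaw now 94.52 rot [-0.0002  0.0013 -0.0003] |deg| 0.08 shift [  1.84   2.13 -22.22]
```

All three blocks sit within about 1 mm of their bay centres, square at 4.5°. Next I'll lower the shut fingers in front of the panel and push.

Emit:
{"api": "arm_command", "payload": {"motion": [[0,0,0,0,1.2,-4,0],[0,0,0,0,0,-4,0],[0,0,0,0,0,-4,0],[0,0,0,0,0,-4,0],[0,0,0,0,0,-3.8,0],[0,0,0,0,0,-2,0],[0,0,0,0,0,0,0],[0,0,0,0,0,0,0]]}}

```text
clock: 35.7
tool_pos: [0.3913, -0.0191, 0.0389]
orientation: [0.678, 0.735, -0.0, -0.0]
wrist_force: [0.1, 0.4, 0.5]
finger_gap: -0.001
finger_force: 0.0
```

Emit:
{"api": "arm_command", "payload": {"motion": [[0,0,0,0.8,0.06,0,0],[0,0,0,0.8,0.06,0,0],[0,0,0,0.5,0.04,0,0],[0,0,0,0.5,0.04,0,0],[0,0,0,0.5,0.04,0,0],[0,0,0,0.5,0.04,0,0],[0,0,0,0.5,0.04,0,0]]}}

```text
clock: 36.4
tool_pos: [0.4311, -0.0164, 0.039]
orientation: [0.679, 0.734, -0.001, -0.001]
wrist_force: [-2.8, -0.2, 2.9]
finger_gap: 0.001
finger_force: 1.5
```

Emit:
{"api": "arm_command", "payload": {"motion": [[0,0,0,0.7,0.055,0,0],[0,0,0,0.9,0.07,0,0],[0,0,0,1,0.08,0,0],[0,0,0,1,0.08,0,0],[0,0,0,1,0.08,0,0],[0,0,0,1,0.08,0,0],[0,0,0,1,0.08,0,0],[0,0,0,1,0.08,0,0],[0,0,0,1,0.08,0,0],[0,0,0,1,0.08,0,0]]}}

```text
clock: 37.4
tool_pos: [0.5263, -0.0088, 0.0387]
orientation: [0.679, 0.734, -0.001, -0.001]
wrist_force: [-7.2, -0.6, 6.1]
finger_gap: 0.001
finger_force: 3.6
```

Emit:
{"api": "arm_command", "payload": {"motion": [[0,0,0,1,0.08,0,0],[0,0,0,0.9,0.07,0,0],[0,0,0,0.8,0.06,0,0],[0,0,0,0.7,0.055,0,0],[0,0,0,0.6,0.05,0,0],[0,0,0,0.4,0.03,0,0]]}}

```text
clock: 38.0
tool_pos: [0.5626, -0.0059, 0.0383]
orientation: [0.679, 0.734, -0.007, -0.006]
wrist_force: [-36.0, -2.5, 28.1]
finger_gap: -0.003
finger_force: 2.8
```

Force has risen to 36 N, so I'm backing off slightly to see where the tray is.

Emit:
{"api": "arm_command", "payload": {"motion": [[0,0,0,-0.4,-0.03,0,0],[0,0,0,-0.4,-0.03,0,0],[0,0,0,0,0,0,0]]}}

```text
clock: 38.3
tool_pos: [0.5613, -0.006, 0.0383]
orientation: [0.679, 0.734, -0.002, -0.002]
wrist_force: [-8.3, -1.9, 3.1]
finger_gap: 0.0
finger_force: 3.8
```

```bash
python3 - <<'E'
from h import *
s=manip.state();print(s['tool_pos'],s['wrist_force'])
f=grab('top');g=grab('side','side7')
for n,f in(('top',f),('side',g)):
  for a,r,k in blobs(f,40,90,80,30,20):
    R=cv2.minAreaRect(np.array([ray(f,*x,.034)[:2]*1000 for x in k[:,0]],np.float32))
    if 400<R[0][0]<700 and -200<R[0][1]<200:print(n,a,np.round(r[0]),R)
c=g['pixels'][120:280,150:350,::-1];cv2.imwrite('pics/c7.png',cv2.resize(c,None,fx=3.5,fy=3.5,interpolation=cv2.INTER_CUBIC))
E
```

```text
[ 0.56127785 -0.00604025  0.03825808] [-8.31144912 -1.91431972  3.10716811]
top 81.5 [231. 185.] ((572.2059936523438, 111.3343505859375), (13.784278869628906, 75.30284118652344), 5.399250507354736)
top 76.5 [315. 181.] ((589.92431640625, -120.74636840820312), (14.229111671447754, 72.92562103271484), 5.982008457183838)
side 139.0 [249. 236.] ((571.6453247070312, 80.1741714477539), (13.301939964294434, 152.47842407226562), 4.85385799407959)
side 35.0 [294. 196.] ((588.1163330078125, -126.85269165039062), (13.598434448242188, 50.74090576171875), 3.4497339725494385)
```

View pics/c7.png

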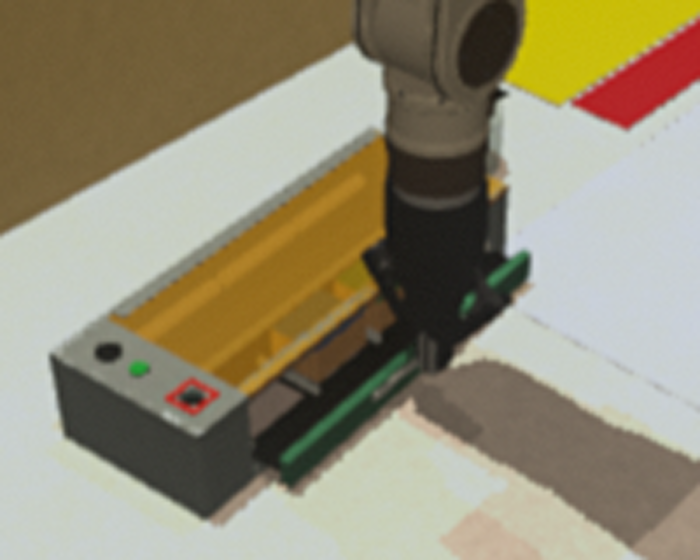

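The crop shows the panel still about 25 mm from home, with the gripper's finger linkage stopped against the hood edge. I'll back off gently, turn the tool 90° so the linkage lies along the panel, and lean the body back.

Emit:
{"api": "arm_command", "payload": {"motion": [[0,0,0,-0.5,-0.04,0,0],[0,0,0,-0.8,-0.06,0,0],[0,0,0,-0.8,-0.06,0,0],[0,0,0,-0.8,-0.06,0,0],[0,0,0,-0.8,-0.06,0,0],[0,0,0,-0.8,-0.06,0,0],[0,0,0.1,0,0,0,0],[0,0,0.14,0,0,0,0],[0,0,0.14,0,0,0,0],[0,0,0.14,0,0,0,0]]}}

```text
clock: 39.4
tool_pos: [0.517, -0.0103, 0.0389]
orientation: [0.465, 0.885, -0.001, -0.001]
wrist_force: [-3.3, -2.9, -0.6]
finger_gap: -0.004
finger_force: 1.9
```

Emit:
{"api": "arm_command", "payload": {"motion": [[0,0,0.14,0,0,0,0],[0,0,0.14,0,0,0,0],[0,0,0.14,0,0,0,0],[0,0,0.14,0,0,0,0],[0,0,0.14,0,0,0,0],[0,0,0.14,0,0,0,0],[0,0,0.14,0,0,0,0],[0,0,0.07,0,0,0,0],[0,0,0,0,0,0,0]]}}

```text
clock: 40.3
tool_pos: [0.5175, -0.0099, 0.039]
orientation: [-0.039, 0.999, -0.0, -0.001]
wrist_force: [-3.6, -2.0, 0.2]
finger_gap: 0.001
finger_force: 1.9
```

```bash
python3 - <<'E'
from h import *
s=manip.state();print(s['qpos'].round(2),s['wrist_force'])
turn(184.5,.5,-.01,.038)
f=grab('top')
for a,r,k in blobs(f,40,90,80,30,20):
    R=cv2.minAreaRect(np.array([ray(f,*x,.034)[:2]*1000 for x in k[:,0]],np.float32))
    if 400<R[0][0]<700 and -200<R[0][1]<200:print(a,np.round(r[0]),R)
E
```

```text
[-0.02  0.46 -0.26  0.84 -0.   -0.1 ] [-3.56470294 -1.99002922  0.205021  ]
yaw now -175.59 rot [ 0.0009 -0.0018  0.0015] |deg| 0.15 shift [-1.75 -0.01 -0.1 ]
81.0 [233. 202.] ((525.9417724609375, 105.53202056884766), (11.123190879821777, 77.46669006347656), 1.5312130451202393)
69.5 [316. 197.] ((544.9727172851562, -125.70389556884766), (12.545557022094727, 70.06538391113281), 4.717080116271973)
```

Emit:
{"api": "arm_command", "payload": {"motion": [[0.009,-0.12,0,0,0,0.1,0],[0.009,-0.12,0,0,0,0,0],[0,0,0,0.7,0.055,0,0],[0,0,0,1,0.08,0,0],[0,0,0,1,0.08,0,0],[0,0,0,1,0.08,0,0],[0,0,0,0.8,0.06,0,0],[0,0,0,0.6,0.05,0,0]]}}

```text
clock: 41.15
tool_pos: [0.5634, -0.0047, 0.0369]
orientation: [-0.038, 0.993, 0.005, 0.112]
wrist_force: [-17.4, -1.0, 5.6]
finger_gap: 0.001
finger_force: 8.3
```

Emit:
{"api": "arm_command", "payload": {"motion": [[0,0,0,0.5,0.04,0,0],[0,0,0,0.4,0.03,0,0],[0,0,0,0,0,0,0]]}}

```text
clock: 41.45
tool_pos: [0.5739, -0.0039, 0.0371]
orientation: [-0.038, 0.993, 0.005, 0.114]
wrist_force: [-8.0, -0.1, -3.8]
finger_gap: 0.002
finger_force: 3.8
```

Force is moderate. I'm continuing in small steps.

Emit:
{"api": "arm_command", "payload": {"motion": [[0,0,0,0.3,0.02,0,0],[0,0,0,0.3,0.02,0,0],[0,0,0,0,0,0,0]]}}

```text
clock: 41.75
tool_pos: [0.5801, -0.0035, 0.0371]
orientation: [-0.038, 0.993, 0.005, 0.114]
wrist_force: [-7.4, -0.4, -3.3]
finger_gap: 0.001
finger_force: 3.7
```

Emit:
{"api": "arm_command", "payload": {"motion": [[0,0,0,0.3,0.02,0,0],[0,0,0,0,0,0,0]]}}

```text
clock: 41.95
tool_pos: [0.5841, -0.0033, 0.0376]
orientation: [-0.038, 0.993, 0.005, 0.115]
wrist_force: [-5.4, 0.9, -4.5]
finger_gap: -0.001
finger_force: 2.9
```

```bash
python3 - <<'E'
from h import *
f=grab('top')
for a,r,k in blobs(f,40,90,80,30,20):
    R=cv2.minAreaRect(np.array([ray(f,*x,.034)[:2]*1000 for x in k[:,0]],np.float32))
    if 400<R[0][0]<700 and -200<R[0][1]<200:print(a,np.round(r[0]),R)
E
```

```text
91.5 [236. 177.] ((594.9229736328125, 99.46376037597656), (11.358155250549316, 105.96578216552734), 4.197988986968994)
94.0 [309. 173.] ((611.4302978515625, -102.44767761230469), (11.794963836669922, 109.6485595703125), 4.334375858306885)
```

Emit:
{"api": "arm_command", "payload": {"motion": [[0,0,0,0.2,0.015,0,0],[0,0,0,0.2,0.015,0,0],[0,0,0,0,0,0,0]]}}

```text
clock: 42.3
tool_pos: [0.5878, -0.003, 0.0377]
orientation: [-0.038, 0.993, 0.005, 0.115]
wrist_force: [-7.9, -0.2, -2.5]
finger_gap: 0.001
finger_force: 3.7
```

Emit:
{"api": "arm_command", "payload": {"motion": [[0,0,0,0.2,0.015,0,0],[0,0,0,0.1,0.01,0,0],[0,0,0,0,0,0,0]]}}

```text
clock: 42.6
tool_pos: [0.5882, -0.003, 0.0375]
orientation: [-0.038, 0.993, 0.005, 0.112]
wrist_force: [-15.8, -0.4, 6.3]
finger_gap: 0.004
finger_force: 7.9
```

Emit:
{"api": "arm_command", "payload": {"motion": [[0,0,0,0.2,0.015,0,0],[0,0,0,0,0,0,0]]}}

```text
clock: 42.8
tool_pos: [0.5884, -0.0029, 0.0374]
orientation: [-0.038, 0.993, 0.005, 0.111]
wrist_force: [-21.3, -0.7, 12.0]
finger_gap: 0.002
finger_force: 10.7
```

Emit:
{"api": "arm_command", "payload": {"motion": [[0,0,0,0.2,0.015,0,0],[0,0,0,0,0,0,0]]}}

```text
clock: 43.0
tool_pos: [0.5887, -0.0029, 0.0373]
orientation: [-0.038, 0.993, 0.005, 0.109]
wrist_force: [-27.0, -1.6, 18.0]
finger_gap: -0.004
finger_force: 13.6
```

It is now a hard stop. I'm backing off slowly and checking whether the tray stays.

Emit:
{"api": "arm_command", "payload": {"motion": [[0,0,0,-0.5,-0.04,0,0],[0,0,0,-0.5,-0.04,0,0],[0,0,0,-0.5,-0.04,0,0],[0,0,0,-0.5,-0.04,0,0],[0,0,0,0,0,0,0],[0,0,0,0,0,0,0]]}}

```text
clock: 43.6
tool_pos: [0.5811, -0.0047, 0.0416]
orientation: [-0.039, 0.992, 0.004, 0.122]
wrist_force: [-0.1, -0.2, -0.4]
finger_gap: -0.0
finger_force: 0.0
```

```bash
python3 - <<'E'
from h import *
f=grab('top')
for a,r,k in blobs(f,40,90,80,30,20):
    R=cv2.minAreaRect(np.array([ray(f,*x,.034)[:2]*1000 for x in k[:,0]],np.float32))
    if 400<R[0][0]<700 and -200<R[0][1]<200:print(a,np.round(r[0]),R)
E
```

```text
110.5 [241. 178.] ((594.1146850585938, 85.61231994628906), (11.14923095703125, 128.3594207763672), 4.542852401733398)
108.0 [305. 174.] ((608.6773071289062, -92.9298324584961), (11.059725761413574, 129.24368286132812), 5.293726921081543)
```

The tray is held by the catch. Now clearing the arm for a final check.

Emit:
{"api": "arm_command", "payload": {"motion": [[0,0,0,-3,-0.2,0,0],[0,0,0,-4,-0.3,0,0],[0,0,0,-3,-1,3,0],[0,0,0,-2,-3,4,0],[0,0,0,-2,-4,4,0],[0,0,0,-1,-4,4,0],[0,0,0,0,-4,0,0],[0,0,0,0,-4,0,0],[0,0,0,0,0,0,0]]}}

```text
clock: 44.55
tool_pos: [0.4364, -0.2007, 0.1773]
orientation: [-0.036, 0.992, 0.002, 0.122]
wrist_force: [0.9, 0.8, 0.7]
finger_gap: -0.003
finger_force: 0.0
```

```bash
python3 - <<'E'
from h import *
print(manip.state()['tool_pos'])
f=grab('top');g=grab('side')
for a,r,k in blobs(f,40,90,80,30,20):
    R=cv2.minAreaRect(np.array([ray(f,*x,.034)[:2]*1000 for x in k[:,0]],np.float32))
    if 400<R[0][0]<700 and -200<R[0][1]<200:print(a,np.round(r[0]),R)
A=cv2.resize(f['pixels'][100:250,95:345,::-1],(800,480),interpolation=cv2.INTER_CUBIC)[:300]
B=cv2.resize(g['pixels'][140:360,130:330,::-1],(270,297),interpolation=cv2.INTER_CUBIC)
C=cv2.resize(f['pixels'][190:245,95:160,::-1],(350,297),interpolation=cv2.INTER_CUBIC)
o=np.zeros((600,800,3),np.uint8);o[:300]=A;o[303:,:270]=B;o[303:,280:630]=C;cv2.imwrite('pics/fin.png',o)
E
```

```text
[ 0.43641244 -0.20069801  0.17734299]
280.5 [273. 176.] ((601.185546875, -2.3638458251953125), (11.449542045593262, 304.8661804199219), 4.423271656036377)
```

View pics/fin.png

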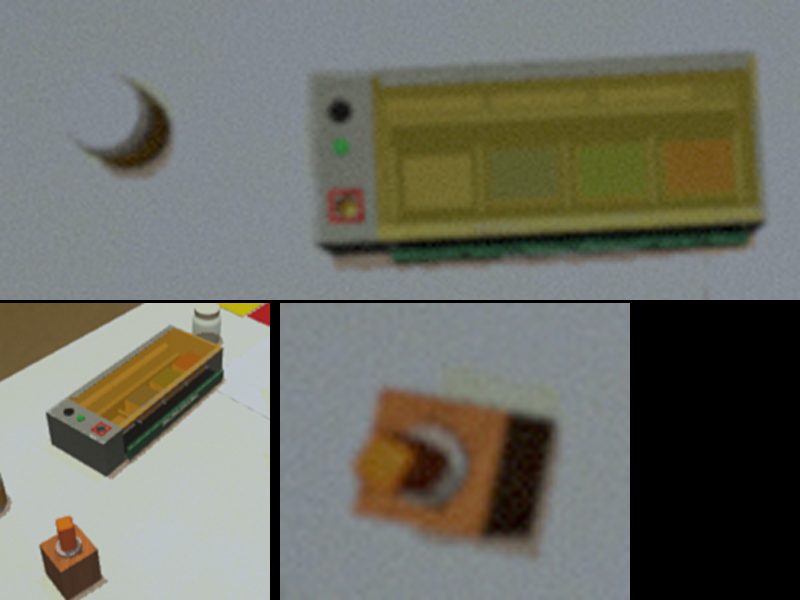

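The tray is shut, the blocks sit squarely behind the window and the key stands in its stand. One numeric check on the blocks under the window before handing in.

```bash
python3 - <<'E'
from h import *
f=load('top')
for n,l,h in(('red',5,20),('green',30,48)):
  for a,r,k in blobs(f,l,h,60,40,100):
    if 215<r[0][0]<335 and 115<r[0][1]<175:
      R=cv2.minAreaRect(np.array([ray(f,*x,.056)[:2]*1000 for x in k[:,0]],np.float32));print(n,a,np.round(R[0],1),np.round(R[1],1),round(R[2],1))
hs=cv2.cvtColor(f['pixels'],cv2.COLOR_RGB2HSV)
for q in((.6749,-.1112),(.669,-.0356),(.6631,.0401),(.6569,.1157)):
  T=np.linalg.inv(f['T']);c=T[:3]@np.array([*q,.056,1]);u,v=f['fx']*c[0]/c[2]+f['cx'],f['fy']*c[1]/c[2]+f['cy'];print(np.round([u,v],1),hs[int(v),int(u)])
# blue: desaturated patch within the window
m=cv2.inRange(hs,(15,0,40),(60,135,255));m[:140]=0;m[172:]=0;m[:,:243]=0;m[:,275:]=0
c,_=cv2.findContours(m,0,1)
for k in c:
  if cv2.contourArea(k)>80: R=cv2.minAreaRect(np.array([ray(f,*x,.056)[:2]*1000 for x in k[:,0]],np.float32));print('blue',np.round(R[0],1),np.round(R[1],1),round(R[2],1))
P=cloud(f);M=(P[...,2]>.12)&(P[...,2]<.15);M[:,:95]=0;M[:,160:]=0;M[:190]=0;M[245:]=0;print('key',P[M].mean(0),P[M][:,2].max())
E
```

```text
red 220.5 [ 670.9 -112.8] [39.1 52.4] 1.6
green 228.5 [656.9  38. ] [41.7 52.1] 1.8
green 297.5 [664.8 -36.4] [45.9 58.6] 5.5
[312.9 149.5] [ 20 186 115]
[285.4 150.9] [ 31 162  96]
[257.8 152.2] [ 31 129  89]
[230.2 153.7] [ 26 151 115]
blue [616.7  36.8] [11.1 84.8] 1.6
blue [658.2  38. ] [38.9 52.2] 1.6
key [0.46703063 0.38937515 0.1337174 ] 0.14041465268379205
```

```bash
python3 - <<'E'
from h import *
f=load('top');hs=cv2.cvtColor(f['pixels'],cv2.COLOR_RGB2HSV)
m=cv2.inRange(hs[...,2],107,255);m[:135]=0;m[172:]=0;m[:,:216]=0;m[:,245:]=0
print(hs[138:172,230].tolist())
c,_=cv2.findContours(m,0,1)
for k in c:
  if cv2.contourArea(k)>60: R=cv2.minAreaRect(np.array([ray(f,*x,.02)[:2]*1000 for x in k[:,0]],np.float32));print('mark3',cv2.contourArea(k),np.round(R[0],1),np.round(R[1],1),round(R[2],1))
print([ (v,ray(f,230,v,.02).round(4)[:2].tolist()) for v in (140,150,160,168)])
print('blue col',hs[138:172,259,:].tolist())
E
```

```text
[[28, 157, 101], [27, 155, 94], [26, 171, 88], [24, 183, 88], [27, 193, 87], [27, 168, 91], [28, 173, 90], [26, 175, 93], [25, 188, 91], [26, 191, 87], [27, 157, 96], [27, 149, 106], [24, 164, 112], [25, 146, 115], [27, 146, 115], [26, 151, 115], [26, 155, 112], [26, 153, 113], [25, 145, 116], [25, 148, 114], [26, 162, 113], [25, 157, 112], [26, 153, 115], [26, 144, 117], [26, 147, 116], [26, 156, 111], [28, 149, 106], [28, 158, 97], [27, 170, 87], [27, 191, 84], [27, 170, 90], [27, 136, 105], [28, 126, 117], [27, 136, 124]]
mark3 267.0 [656.1 117.2] [43.  56.8] 1.6
[(140, [0.7035, 0.1217]), (150, [0.6747, 0.1206]), (160, [0.646, 0.1196]), (168, [0.6231, 0.1188])]
blue col [[27, 189, 89], [28, 179, 87], [27, 171, 88], [25, 158, 92], [27, 177, 91], [26, 163, 89], [27, 178, 89], [26, 162, 93], [28, 148, 98], [30, 134, 93], [33, 133, 88], [32, 132, 93], [31, 130, 90], [31, 135, 91], [31, 128, 96], [30, 133, 88], [31, 135, 91], [32, 142, 90], [31, 135, 85], [32, 120, 96], [31, 126, 93], [33, 126, 93], [32, 132, 95], [30, 134, 95], [27, 155, 105], [26, 164, 101], [26, 179, 94], [28, 185, 87], [28, 171, 91], [26, 156, 95], [27, 134, 112], [29, 108, 118], [29, 99, 121], [30, 105, 119]]
```

Through the window the blocks look 4–6 mm forward of the bay centres, which is close to the limit. I'll take a nearer look with the wrist camera from above.

Emit:
{"api": "arm_command", "payload": {"motion": [[-0.009,0.12,0,1,3,4,0],[-0.009,0.12,0,2,4,4,0],[0,0,0,3,4,4,0],[0,0,0,3,4,2,0],[0,0,0,3,4,0,0],[0,0,0,3,1,0,0],[0,0,0,3,0,0,0],[0,0,0,0,0,0,0],[0,0,0,0,0,0,0]]}}

```text
clock: 45.55
tool_pos: [0.6021, -0.0142, 0.2947]
orientation: [-0.04, 0.999, 0.001, 0.001]
wrist_force: [0.4, -0.5, -0.5]
finger_gap: -0.0
finger_force: 0.0
```

```bash
python3 - <<'E'
from h import *
s=manip.state();print(s['tool_pos'],s['qpos'])
f=grab('wrist','w8');print(f['T'][:3,3],f['T'][:3,2])
E
```

```text
[ 0.60205412 -0.01415935  0.29469087] [-0.02432509  0.4389586   0.40665983  1.53562341  0.00170478 -0.104413  ]
[ 0.53028359 -0.01964552  0.42058701] [ 0.2816359   0.02500737 -0.95919542]
```

View pics/w8.png

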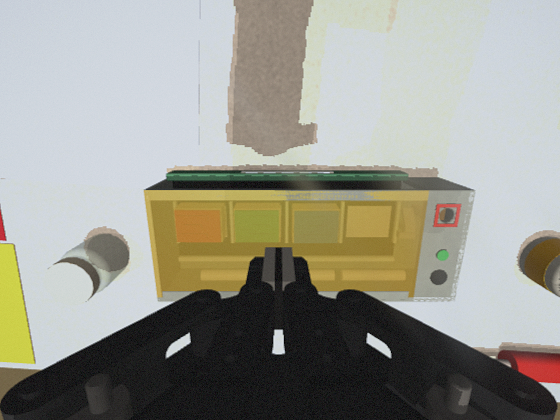

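The wrist view, with the front at the top, shows red (198,225), green (257,225), blue (317,225) and the empty bay 3 mark (368,222). Measuring them now.

```bash
python3 - <<'E'
from h import *
f=load('wrist');p=f['pixels'];hs=cv2.cvtColor(p,cv2.COLOR_RGB2HSV)
for n,(u,v),z,b in(('red',(198,225),.056,(.6749,-.1112)),('green',(257,225),.056,(.669,-.0356)),('blue',(317,225),.056,(.6631,.0401)),('mark3',(368,222),.02,(.6561,.1165))):
    q=p.astype(np.int32);c=np.median(q[v-5:v+6,u-5:u+6].reshape(-1,3),0)
    m=(np.abs(q-c).max(-1)<22).astype(np.uint8);m=cv2.morphologyEx(m,cv2.MORPH_CLOSE,np.ones((3,3)));m=cv2.morphologyEx(m,cv2.MORPH_OPEN,np.ones((7,7)))
    _,L=cv2.connectedComponents(m);k=cv2.findContours((L==L[v,u]).astype(np.uint8),0,1)[0][0]
    R=cv2.minAreaRect(np.array([ray(f,*x[0],z)[:2]*1000 for x in k],np.float32))
    print(n,c,'bbox',cv2.boundingRect(k),'centre',np.round(R[0],1),np.round(R[1],1),round(R[2],1),'off',np.round(np.array(R[0])-np.array(b)*1000,1))
E
```

```text
red [181. 127.  55.] bbox (174, 200, 53, 43) centre [ 662.1 -107.7] [56.4 67.1] 4.6 off [-12.8   3.5]
green [150. 150.  63.] bbox (176, 200, 171, 47) centre [658.6 -28.7] [ 62.  215.5] 4.6 off [-10.4   6.9]
blue [148. 139.  77.] bbox (234, 200, 125, 50) centre [654.4  16.2] [ 65.9 162. ] 2.3 off [ -8.7 -23.9]
mark3 [182. 156.  78.] bbox (346, 206, 45, 31) centre [656.  117.5] [44.3 60.9] 4.6 off [-0.1  1. ]
```

```bash
python3 - <<'E'
from h import *
f=load('wrist');p=f['pixels'].astype(int)
for n,u in(('red',198),('green',257),('blue',317)):
    c=p[195:252,u-4:u+5].mean(1)
    print(n,[(v,*map(int,c[v-195])) for v in range(196,252,1)])
c=p[195:252,180:350]; 
cv2.imwrite('pics/w8c.png',cv2.resize(f['pixels'][190:255,165:400,::-1],None,fx=3.4,fy=3.4,interpolation=cv2.INTER_CUBIC))
E
```

```text
red [(196, 194, 177, 97), (197, 195, 177, 98), (198, 195, 178, 99), (199, 198, 180, 100), (200, 166, 147, 72), (201, 145, 127, 55), (202, 156, 134, 58), (203, 168, 144, 63), (204, 169, 144, 63), (205, 170, 145, 64), (206, 170, 144, 64), (207, 169, 143, 63), (208, 175, 148, 66), (209, 178, 148, 67), (210, 175, 130, 58), (211, 180, 127, 56), (212, 181, 128, 56), (213, 181, 126, 56), (214, 182, 128, 56), (215, 174, 126, 54), (216, 180, 127, 56), (217, 181, 128, 55), (218, 181, 127, 55), (219, 182, 128, 56), (220, 182, 127, 56), (221, 181, 127, 56), (222, 182, 127, 55), (223, 181, 128, 55), (224, 176, 126, 53), (225, 179, 126, 54), (226, 180, 127, 55), (227, 181, 127, 54), (228, 180, 127, 54), (229, 181, 127, 54), (230, 181, 126, 55), (231, 181, 127, 54), (232, 182, 126, 56), (233, 175, 125, 52), (234, 180, 125, 54), (235, 181, 125, 53), (236, 180, 125, 53), (237, 181, 125, 54), (238, 181, 126, 54), (239, 181, 125, 52), (240, 180, 124, 53), (241, 183, 125, 54), (242, 160, 124, 52), (243, 146, 123, 51), (244, 145, 122, 50), (245, 145, 122, 50), (246, 146, 123, 51), (247, 146, 122, 51), (2
[... 1751 characters left out ...]
9, 77), (219, 150, 141, 79), (220, 148, 139, 77), (221, 148, 140, 77), (222, 148, 140, 77), (223, 148, 139, 77), (224, 148, 139, 77), (225, 146, 136, 72), (226, 148, 138, 76), (227, 147, 138, 75), (228, 148, 138, 77), (229, 148, 138, 76), (230, 148, 137, 75), (231, 147, 137, 76), (232, 149, 139, 77), (233, 148, 138, 76), (234, 148, 136, 73), (235, 148, 138, 75), (236, 149, 138, 76), (237, 149, 138, 76), (238, 147, 137, 75), (239, 148, 137, 76), (240, 148, 137, 76), (241, 148, 138, 76), (242, 147, 137, 76), (243, 147, 128, 58), (244, 146, 124, 50), (245, 146, 124, 51), (246, 146, 125, 52), (247, 146, 125, 52), (248, 146, 125, 52), (249, 146, 125, 52), (250, 146, 124, 53), (251, 146, 124, 52)]
```

View pics/w8c.png

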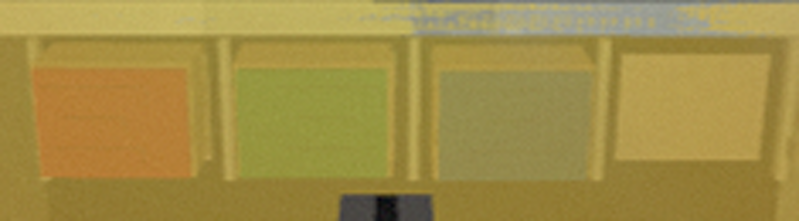

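The crop shows all three faces square between the stops: red centre at crop (113,123), green (311,123), blue (515,125), mark (692,107).

```bash
python3 - <<'E'
from h import *
f=load('wrist')
for n,u,a,b,e in(('red',198,209.8,242,(.6737,-.1098)),('green',256.5,209.8,242,(.6678,-.0341)),('blue',316.3,210.4,242.8,(.6619,.0417))):
    lo,hi=ray(f,u,a,.0355+.02),ray(f,u,b,.0355+.02);m=(lo+hi)/2
    d=(m[:2]-e)*1000
    print(n,m[:2].round(4),'depth',(hi-lo)[0].round(4),'off mm',d.round(1),np.hypot(*d).round(1))
E
```

```text
red [ 0.6689 -0.1104] depth 0.0438 off mm [-4.8 -0.6] 4.9
green [ 0.6629 -0.0358] depth 0.0436 off mm [-4.9 -1.7] 5.2
blue [0.6577 0.0407] depth 0.0438 off mm [-4.2 -1. ] 4.3
```

Both cameras put the blocks 3–5 mm from the bay centres, inside the 7.5 mm limit, and square. I'm opening the fingers clear of everything and handing in.

Emit:
{"api": "arm_command", "payload": {"motion": [[0,0,0,0,0,0,0.5],[0,0,0,0,0,0,0.5],[0,0,0,0,0,0,0.5],[0,0,0,0,0,0,0.5]]}}

```text
clock: 46.0
tool_pos: [0.6021, -0.0162, 0.2964]
orientation: [-0.039, 0.999, 0.001, 0.003]
wrist_force: [0.1, -0.2, -0.6]
finger_gap: 0.501
finger_force: 0.0
```

```bash
python3 -c "
from plant import manip
print(manip.finish_job())"
```

```text
the job is handed in; nothing more can be done
None
```

I handed the job in (no verdict came back): by my camera checks the tray is shut and held, the red, green and blue blocks lie square, 3–5 mm from their bay centres (limit 7.5 mm), the key stands in its stand, and no yellow block was on the table.

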